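Put the purple culture dish away in the dry cabinet and shut its door

ROBOT

A 6-joint arm with a two-finger parallel gripper is mounted at the origin on the work surface. World frame = base frame: x ahead of the robot, y to its left, z up, the work surface at z = 0. Lengths are in m, angles in rad, forces in N, time in s.
With the tool pointing down it reaches from about 0.375 to 0.9 m from the base axis. Payload 3.1 kg.
Tool frame: the origin (TCP) lies on the front face of the gripper's body, between the roots of the fingers; the fingertips stand 70 mm ahead of it and the grasp point (between the pads) lies 51 mm ahead of it; z points along the fingers, y is the line along which they close (so a half turn about z gives the same grasp; the last joint's range is limited). The gripper opens to 87 mm and grips with 3 to 60 N. Pads are 19 mm wide; open, the fingers measure 117 mm over their backs; the gripper's body (75 mm by 190 mm) begins 51 mm behind the grasp point.
Start: joints at [0.963, 0.527, 1.433, -0, 1.181, -0.178], TCP at [0.26, 0.568, 0.292] pointing down, gripper open.
Joint ranges: [-3.08, 3.08], [-0.75, 2.2], [0.22, 2.44], [-1.43, 4.57], [0, 2.65], [-2.85, 2.85]. Speed limits (rad/s): [2.79, 2.79, 3.14, 3.14, 3.14, 3.14].

INTERFACE

Orientations are given as a unit quaternion [x, y, z, w].
In Python, from rig import robot, cams, ticket gives the robot as it stands. The module is installed in compiled form; this text tells all that it offers.
- The arm moves only by the shell command python3 -m crank 'ROWS' [FORCE]. ROWS is JSON, a list of rows, each a list of 7 numbers: the shift along the tool's x, y, z in cm, then the turn, a rotation vector about the tool's x, y, z in rad, then the closure, from 0 (fully open) to 1 (shut). A call has 1 to 5 rows; each row shifts and turns the commanded pose from where the row before left it, along the tool's axes as they then stand; what a row does not reach is not made up. A row lasts 1/8 s, in which the tool goes at most 62.5 mm and 10.7 degrees, less where a joint would pass 70% of its speed; a pose out of reach is approached as far as the arm can. A call is refused whole if a number of a shift passes 6.25 or a number of a turn 0.188, either way. A call with a gripper value outside its range is refused whole. The fingers move at their own pace and stop on an object; FORCE is the grip in N (left out, the last holds). Time passes only in rows, so rows that do not move let the fingers close. It gives the time, the measured TCP pose, the force, the opening and the grip force at its end, in the units of the state.
- robot.get_obs(): the state, without advancing time (a new reading comes with each control period).
- cams.camera(name): name is "scene" or "top" or "wrist"; returns the picture (384x512x3 uint8, red, green, blue); there is no depth.
- cams.camera_info(name): a dict with "intrinsics" (3x3 intrinsics, pixels), "pose" (4x4, takes a point from camera to world coordinates). Camera axes: x right, y down, z forward; pixel columns grow to the right and rows downward; lengths in m; the calibration is good to about 2 mm. A picture is of the moment at which its call begins: read the wrist's pose just before it. camera_info takes no time and is no camera call; for the wrist camera it gives the pose at the moment of the call.
- ticket.hand_in(): hands the job in; it is judged then, once.
The state is a dict: "time": time; "q": joint angles; "joint_velocities": joint speeds; "joint_torque": joint torques, N m; "position": TCP position; "tool_rot": TCP orientation; "ft_force": force on the tool from outside, world axes, zero at the start; "moment": the same for the moment, N m; "grip_width": finger opening in m; "grip_force": force on a finger pad.
Only numpy, scipy, OpenCV 4.12 (cv2) and the standard library are available. Lean on these libraries where they do the work, as an engineer would, in place of code of your own. Each camera call takes 0.05 s, during which the arm holds its last target. There are 200 camera calls.

TASK

With the flat steel lifter, take the purple culture dish off the dish stand and set it down in the middle of the two rails inside the clear cabinet, keeping it level and never touching the dish with the gripper. Stand the lifter back on its green mat, and push the cabinet door fully shut until it snaps home on its catch. Leave the other dish and everything else on the bench where it is.

Things in the scene. Friction and masses are not known exactly. Their poses are not given: they have to be found in the camera images.
- lifter: loose steel dish lifter (spatula, 130 g): flat blade 110 (its x) x 44 (y) x 3 mm; studs 4 mm high on its corners (x +-50, y +-18.5 mm) fence a 90 mm dish with 5 mm play along x. Origin: centre of the blade's underside; +x: its front end. A blue handle rises from its rear end (see lifter_grip). Starts standing flat on the green mat, stable by itself
- lifter_grip (a point): point on the axis of the lifter's straight blue handle, 100 mm up along it, at lifter x -113, z 85 mm. The handle leans 35 deg back from vertical, from (x -56, z 3) to (x -131, z 109) mm; 16 mm wide (y) by 24 mm thick, flat sides facing +-y. Axes as the lifter's
- dish_purple: closed round culture dish with purple agar, 90 mm diameter, 18 mm high, about 90 g; origin: centre of its underside. Starts on one of the stand's two bays. The dish to put away
- dish_amber: the same dish with amber agar, on the other bay of the stand; to be left alone
- stand: fixed grey dish stand, 100 (x) x 230 (y) mm, base 4 mm thick; two bays at y +-58 mm, each of two aluminium rails along x, 8 mm wide, 100 mm long, at +-34 mm from the bay's middle (60 mm free between them), tops 40 mm up. Origin: centre of its underside; its open front (-x) faces the robot: from there the lifter's blade goes in between the rails, under the dish
- cabinet: fixed clear cabinet with white edges, outside 190 (x) x 210 (y) x 220 mm high, walls 6 mm, roof 12 mm (underside at 208 mm). The whole front (at x -95 mm, facing the robot) is open. Inside, two black rails along x, x -50 to +50, 8 mm wide, at y +-34, tops 40 mm up. A catch roller hangs in the front right upper corner (y -78, z above 180 mm). Origin: centre of its underside
- rest (a point): where the middle of the dish's underside belongs: the middle of the cabinet's two rails, on their top level, 95 mm behind the open front; axes as the cabinet's
- door (a joint): cabinet door angle, rad: 0 fully shut on the catch, grows as it opens, to 2.5. Clear with white frame, 206 mm wide, 12 mm thick, 3 to 217 mm above the table. The catch resists (about 5 N at the free edge) from 0.075 rad on; past about 0.03 it pulls the door home and holds it; before that the door stays where it is left
- door_handle (a point): middle of the door's blue vertical bar handle, 80 mm long, 35 mm off the outer face, 195 mm from the hinge, 110 mm above the table; moves with the door
- door_hinge (a point): point on the door's vertical hinge axis, 110 mm above the table, at cabinet x -107, y +105 mm (front left edge seen from the robot). The axis lies in the plane of the door's outer face. Shut, the door runs from here along the cabinet's -y; opening, its free edge swings towards the robot (-x), then out to +y
- mat: fixed green mat 160 (x) x 100 (y) x 3 mm, the lifter's place; origin: centre of its underside
- burner: loose gas burner, red canister 90 mm diameter, 245 mm tall; leave alone. Origin under its centre
- bottle: loose amber bottle, 68 mm diameter, 160 mm tall; leave alone. Origin under its centre
- washbottle: loose white bottle with red cap, 70 mm diameter, 170 mm tall; leave alone. Origin under its centre
- jar: loose glass jar, 60 mm diameter, 50 mm tall; leave alone. Origin under its centre
- vial: loose small green jar, 36 mm diameter, 55 mm tall, in front of the stand between the two bays' lanes; leave alone. Origin under its centre
- tipbox: loose blue box with clear lid, 85 (x) x 120 (y) x 45 mm; leave alone. Origin under its centre
Not all that is in view belongs to the job. What is shaped like the lifter but turquoise is not meant.

How it is judged:
By the outcome, as a careful person would: the job done as asked, in the order asked, and still so for the second after the job is handed in, with the robot touching nothing.
It also fails if it takes over 72 s, if anything falls off the work surface, if the arm or the gripper's body presses on something with over 40 N, if the wrist force passes 120 N, or if a joint passes its speed limit or range.

## Working session

There is one attempt and no reset: what is moved stays moved. The work goes in short steps, Python scripts to look and compute and a shell command to move; the robot and the scene stay as the last step left them, time stands still between calls to the robot, and variables do not carry over. Pictures are saved under pics/ and viewed, at most 10 in all, crops included, and the job is handed in when it is done.

```bash
mkdir -p pics; python3 - <<'E'
from rig import robot,cams
import cv2,numpy as np
o=robot.get_obs();print({k:np.round(v,3).tolist() for k,v in o.items()})
for n in("scene","top"):
    im=cams.camera(n);cv2.imwrite(f"pics/{n}0.png",im[:,:,::-1]);i=cams.camera_info(n);print(n,np.round(i["intrinsics"],1).tolist(),np.round(i["pose"],3).tolist())
i=cams.camera_info("wrist");print(np.round(i["pose"],3).tolist())
a=[cv2.imread(f"pics/{n}0.png") for n in("scene","top")]
E
```

```text
{'time': 0.0, 'q': [0.962, 0.528, 1.434, -0.0, 1.181, -0.179], 'joint_velocities': [-0.001, -0.001, 0.001, -0.001, -0.002, -0.001], 'joint_torque': [-0.001, -44.005, -17.659, 0.063, 0.058, -0.0], 'position': [0.26, 0.568, 0.291], 'tool_rot': [0.213, 0.977, -0.001, -0.0], 'ft_force': [0.446, -0.389, 0.049], 'moment': [0.042, 0.061, 0.034], 'grip_force': 0.0, 'grip_width': 0.087}
scene [[463.0, 0.0, 250.8], [0.0, 463.0, 186.1], [0.0, 0.0, 1.0]] [[0.998, 0.042, -0.055, 0.525], [0.069, -0.652, 0.755, -1.085], [-0.004, -0.757, -0.653, 1.008], [0.0, 0.0, 0.0, 1.0]]
top [[374.2, 0.0, 255.5], [0.0, 374.2, 191.8], [0.0, 0.0, 1.0]] [[-0.002, -0.985, 0.17, 0.248], [-1.0, 0.002, -0.001, -0.027], [0.001, -0.17, -0.985, 1.41], [0.0, 0.0, 0.0, 1.0]]
[[0.417, 0.877, 0.238, 0.195], [0.909, -0.402, -0.111, 0.598], [-0.002, 0.263, -0.965, 0.384], [0.0, 0.0, 0.0, 1.0]]
```

View pics/scene0.png

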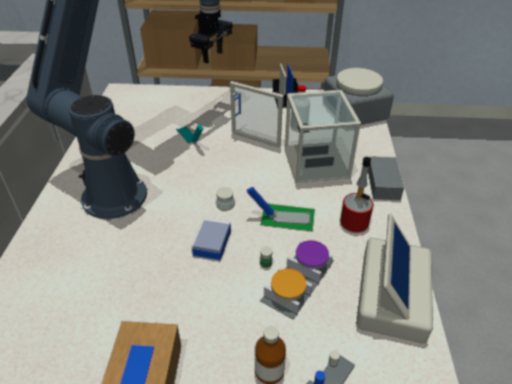

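View pics/top0.png

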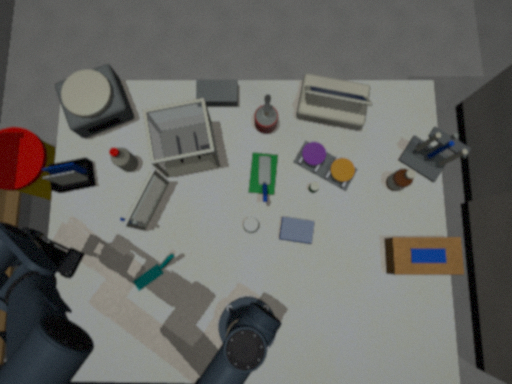

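The candidate lifters are a steel blade with a blue handle on the green mat at top (264,175) and a turquoise look-alike at top (155,270). I choose the steel one on the mat. The purple dish is at top (314,155) and the amber at (342,169). The cabinet is at about (180,135), and its door stands open at about (150,200). Next I take coarse measurements.

```bash
cat >h.py <<'E'
from rig import robot,cams
import cv2,numpy as np
from scipy.spatial.transform import Rotation as R
def ray(info,px):
    K=np.array(info["intrinsics"]);T=np.array(info["pose"]);d=T[:3,:3]@np.linalg.solve(K,[px[0],px[1],1.]);return T[:3,3],d
def onz(info,px,z):
    o,d=ray(info,px);return (o+d*(z-o[2])/d[2])
def proj(info,p):
    K=np.array(info["intrinsics"]);T=np.array(info["pose"]);c=T[:3,:3].T@(np.asarray(p)-T[:3,3]);u=K@c;return u[:2]/u[2]
def mask(im,h0,h1,s=90,v=40):
    hsv=cv2.cvtColor(im,cv2.COLOR_RGB2HSV);return cv2.inRange(hsv,(h0,s,v),(h1,255,255))
def blobs(m,amin=30):
    cs,_=cv2.findContours(m,cv2.RETR_EXTERNAL,cv2.CHAIN_APPROX_NONE);return sorted([c for c in cs if cv2.contourArea(c)>amin],key=cv2.contourArea,reverse=True)
E
python3 - <<'E'
from h import *
for n in("top","scene"):
    im=cv2.imread(f"pics/{n}0.png")[:,:,::-1].copy();I=cams.camera_info(n)
    for nm,h0,h1,z in(("green",50,75,.003),("purple",130,160,.058),("amber",8,22,.058),("blue",105,125,.08),("turq",80,97,.02)):
        for c in blobs(mask(im,h0,h1),15)[:6]:
            r=cv2.minAreaRect(c);p=onz(I,r[0],z)
            q=[onz(I,x,z)[:2].round(3).tolist() for x in cv2.boxPoints(r)]
            print(n,nm,np.round(r[0],1),p.round(3)[:2],q if nm=="green" else cv2.contourArea(c))
im=cv2.imread("pics/top0.png");a=cv2.resize(im[85:245,110:240],None,fx=4,fy=4,interpolation=cv2.INTER_CUBIC)
cv2.imwrite("pics/c.png",np.clip(a[:600],0,255))
E
```

```text
top green [262.9 173.2] [ 0.563 -0.056] [[0.492, -0.001], [0.645, -0.017], [0.635, -0.112], [0.482, -0.095]]
top purple [313.6 153.3] [ 0.626 -0.245] 385.5
top amber [424.5 255.5] [ 0.25  -0.629] 2633.0
top amber [ 15.5 193.2] [0.477 0.851] 667.0
top amber [342.  169.5] [ 0.564 -0.348] 431.5
top amber [401.2 178.6] [ 0.529 -0.565] 174.5
top amber [  3.  320.5] [0.03  0.846] 93.5
top amber [  2.  350.5] [-0.068  0.839] 74.5
top blue [428.  255.5] [ 0.249 -0.632] 427.0
top blue [ 64.  167.5] [0.568 0.67 ] 245.0
top blue [440.4 149.4] [ 0.634 -0.708] 126.0
top blue [264.5 192.5] [ 0.474 -0.06 ] 37.0
top turq [155.2 271.6] [0.194 0.337] 354.0
scene green [287.3 216.7] [ 0.563 -0.061] [[0.482, -0.1], [0.485, -0.003], [0.647, -0.02], [0.636, -0.115]]
scene green [265.5 262.5] [ 0.504 -0.246] [[0.491, -0.235], [0.516, -0.233], [0.517, -0.258], [0.492, -0.26]]
scene purple [312.  253.5] [ 0.628 -0.253] 638.0
scene amber [234.5  51.2] [0.301 0.986] 8006.0
scene amber [140.5 352.5] [ 0.24  -0.567] 2798.0
scene amber [277.5   6. ] [0.489 1.595] 1163.5
scene amber [288.5 283. ] [ 0.566 -0.355] 826.0
scene amber [270. 352.] [ 0.527 -0.547] 652.5
scene amber [162.5   4. ] [-0.176  1.589] 569.5
scene blue [399.8 265.5] [ 0.848 -0.298] 899.0
scene blue [136.8 364.7] [ 0.246 -0.607] 838.0
scene blue [215.6 247.6] [ 0.371 -0.269] 221.5
scene blue [260.3 201.2] [ 0.48  -0.079] 200.0
scene blue [289.5  78. ] [0.562 0.692] 122.0
scene blue [319.7 377.2] [ 0.632 -0.609] 104.5
scene turq [190.8 133.7] [0.196 0.343] 208.5
```

View pics/c.png

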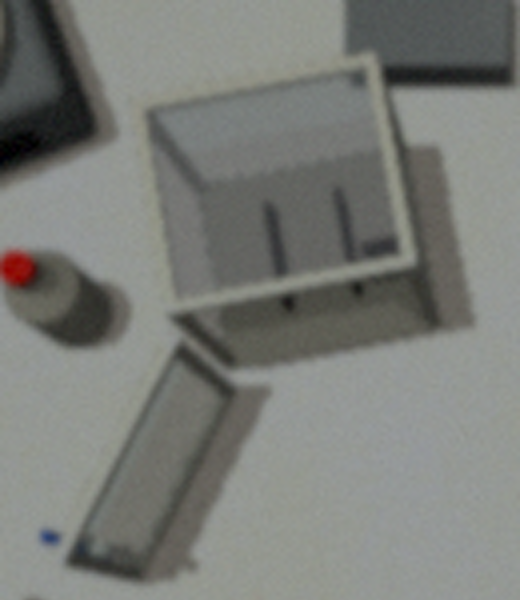

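The crop shows the roof corners at (140,105), (375,52), (415,262), (172,312), the black rails inside, and the door running from its hinge (180,347) to its free edge (70,565). The door opens past 90°.

```bash
python3 - <<'E'
from h import *
I=cams.camera_info("top")
f=lambda p,z:onz(I,(p[0]/4+110-.375,p[1]/4+85-.375),z)[:2]
C=[f(p,.22) for p in((140,105),(375,52),(415,262),(172,312))]
print("roof BL BR FR FL",np.round(C,3).tolist(),"ctr",np.mean(C,0).round(3))
print("edges",[np.linalg.norm(C[i]-C[i-1]).round(3) for i in range(4)])
for i,j in((2,1),(3,0)):d=C[j]-C[i];print("yaw",np.degrees(np.arctan2(d[1],d[0])))
for i,j in((2,3),(1,0)):d=C[j]-C[i];print("yaw",np.degrees(np.arctan2(-d[0],d[1])))
r=[f(p,.04) for p in((268,203),(287,305),(340,188),(358,293))];print("rails",np.round(r,3).tolist(),np.mean(r,0))
h=f((180,347),.217);e=f((70,565),.217);print("hinge,free",h,e,np.linalg.norm(e-h),"dir",np.degrees(np.arctan2(*(e-h)[::-1])))
S=cams.camera_info("scene")
for z in (.09,.1,.11):print(onz(S,(260.3,201.2),z),onz(I,(264.5,192.5),z))
E
sed -n 1,1p h.py >/dev/null
```

```text
roof BL BR FR FL [[0.729, 0.343], [0.775, 0.148], [0.592, 0.111], [0.55, 0.308]] ctr [0.662 0.227]
edges [np.float64(0.182), np.float64(0.201), np.float64(0.187), np.float64(0.202)]
yaw 11.389712470088478
yaw 11.046689204446825
yaw 11.978148678628584
yaw 13.445574772837242
rails [[0.703, 0.273], [0.603, 0.251], [0.717, 0.204], [0.614, 0.185]] [0.65918273 0.22815229]
hinge,free [0.52149659 0.30149246] [0.34387677 0.38118907] 0.19468012742722207 dir 155.8346024589064
[ 0.48040918 -0.08992154  0.09      ] [ 0.47262747 -0.06000689  0.09      ]
[ 0.48089755 -0.10076943  0.1       ] [ 0.47092169 -0.05975367  0.1       ]
[ 0.48138591 -0.11161731  0.11      ] [ 0.46921591 -0.05950044  0.11      ]
```

```bash
cat >>h.py <<'E'
def Rt(yaw,tilt):  # tool rot: y=horizontal at yaw, z tilted forward from down by tilt (deg)
    y,t=np.radians([yaw,tilt]);return R.from_euler('z',y)*R.from_matrix(np.array([[-np.cos(t),0,np.sin(t)],[0,1,0],[-np.sin(t),0,-np.cos(t)]]))
def rows(target,Rg,n,grip=0,start=None):
    "target: grasp-point world pos (51 mm ahead of TCP); prints n tool-frame rows interpolated from now"
    o=robot.get_obs();p,r=(np.array(o["position"]),R.from_quat(o["tool_rot"])) if start is None else start
    g=np.array(target)-Rg.apply([0,0,.051]);w=(r.inv()*Rg).as_rotvec();out=[];c,rc=p.copy(),r
    for k in range(1,n+1):
        pk=p+(g-p)*k/n;s=np.round(rc.inv().apply(pk-c)*100,2);u=np.round((rc.inv()*(r*R.from_rotvec(w*k/n))).as_rotvec(),3)
        c=c+rc.apply(s/100);rc=rc*R.from_rotvec(u);out.append([*s.tolist(),*u.tolist(),grip])
    for i in range(0,n,5):print(str(out[i:i+5]).replace(' ',''))
    print("end err mm",((g-c)*1000).round(1),"max",np.abs(out).max(0)); return c,rc
E
python3 - <<'E'
from h import *
rows([.50,-.05,.209],Rt(-6,0),13)
E
```

```text
[[-3.66,-3.55,0.25,-0.0,-0.0,-0.025,0],[-3.57,-3.64,0.24,-0.0,-0.0,-0.025,0],[-3.47,-3.73,0.25,-0.0,-0.0,-0.025,0],[-3.38,-3.81,0.25,-0.001,-0.0,-0.025,0],[-3.29,-3.9,0.24,0.0,-0.0,-0.025,0]]
[[-3.18,-3.98,0.24,0.0,-0.0,-0.025,0],[-3.09,-4.06,0.25,0.0,-0.0,-0.025,0],[-2.98,-4.13,0.24,-0.0,-0.0,-0.025,0],[-2.88,-4.21,0.24,-0.0,-0.0,-0.025,0],[-2.78,-4.27,0.25,-0.0,-0.0,-0.025,0]]
[[-2.66,-4.35,0.24,-0.0,-0.001,-0.025,0],[-2.56,-4.41,0.24,-0.001,0.0,-0.025,0],[-2.44,-4.47,0.25,0.0,0.0,-0.025,0]]
end err mm [ 0. -0.  0.] max [3.66e+00 4.47e+00 2.50e-01 1.00e-03 1.00e-03 2.50e-02 0.00e+00]
```

```bash
python3 -m crank '[[0,0,-6,0,0,0,0],[-3.6,-3.6,0,0,0,-0.025,0],[-3.5,-3.7,0,0,0,-0.025,0],[-3.5,-3.7,0,0,0,-0.025,0],[-3.4,-3.8,0,0,0,-0.025,0]]'
python3 -m crank '[[-3.2,-3.9,0,0,0,-0.025,0],[-3.2,-4,0,0,0,-0.025,0],[-3.1,-4,0,0,0,-0.025,0],[-3,-4.1,1,0,0,-0.025,0],[-2.9,-4.2,1.5,0,0,-0.025,0]]'
python3 -m crank '[[-2.8,-4.3,1.5,0,0,-0.025,0],[-2.7,-4.3,1.5,0,0,-0.025,0],[-2.5,-4.4,1.5,0,0,-0.025,0],[-2.4,-4.5,1.5,0,0,-0.02,0],[0,0,0,0,0,0,0]]'
python3 - <<'E'
from h import *
I=cams.camera_info("wrist");im=cams.camera("wrist");print(np.round(I["intrinsics"],1).tolist(),np.round(I["pose"],3).tolist())
import pickle;pickle.dump((I,im),open("w1.pkl","wb"))
cv2.imwrite("pics/w1.png",im[:,:,::-1])
E
```

```text
time: 0.72
position: [0.3333, 0.3763, 0.352]
tool_rot: [0.164, 0.987, -0.0, -0.0]
ft_force: [0.6, -0.5, 0.1]
grip_width: 0.0868
grip_force: 0.0
time: 1.35
position: [0.426, 0.1396, 0.3273]
tool_rot: [0.102, 0.995, 0.0, 0.001]
ft_force: [0.8, -0.0, 0.7]
grip_width: 0.0872
grip_force: 0.0
time: 1.98
position: [0.4999, -0.0521, 0.266]
tool_rot: [0.057, 0.998, -0.0, -0.0]
ft_force: [-0.6, 0.3, -0.7]
grip_width: 0.0871
grip_force: 0.0
[[280.1, 0.0, 254.9], [0.0, 280.1, 195.6], [0.0, 0.0, 1.0]] [[0.115, 0.959, 0.261, 0.428], [0.993, -0.111, -0.031, -0.044], [-0.001, 0.262, -0.965, 0.359], [0.0, 0.0, 0.0, 1.0]]
```

View pics/w1.png

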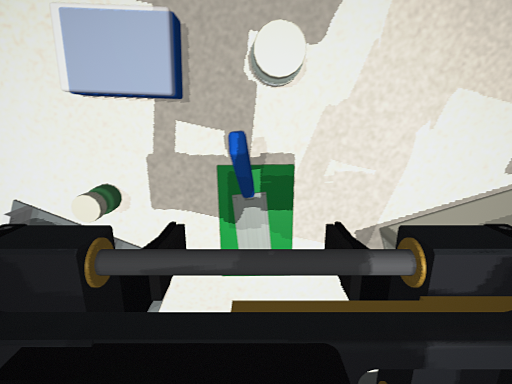

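The wrist view shows the blue handle from (237,133) to (249,197). The grey blade spans columns 235–270 on the green mat, and image down is forward. The steel blade on the mat is confirmed as the right lifter.

```bash
python3 - <<'E'
from h import *;import pickle
I,im=pickle.load(open("w1.pkl","rb"))
g=mask(im,45,80,100,30)
L=[];Rr=[];ML=[];MR=[]
for v in range(206,246,3):
    c=np.where(g[v,200:310])[0]+200
    l=c[c<253];r=c[c>253]
    if len(l)and len(r):
        a,b=onz(I,(l.max()+.5,v),.006),onz(I,(r.min()-.5,v),.006)
        L.append(a);Rr.append(b);ML.append(onz(I,(c.min(),v),.003));MR.append(onz(I,(c.max(),v),.003))
for nm,P in(("L",L),("R",Rr),("mL",ML),("mR",MR)):
    P=np.array(P);k=np.polyfit(P[:,0],P[:,1],1);print(nm,P[[0,-1],:2].round(4).tolist(),"yaw",np.degrees(np.arctan(k[0])).round(1),"y@.56",np.polyval(k,.56).round(4))
b=blobs(mask(im,105,128,100,40)[:,:])
for c in b:
    r=cv2.minAreaRect(c);print(np.round(r[0],1),np.round(cv2.boxPoints(r),1).tolist(),cv2.contourArea(c))
c=[c for c in b if 200<c[:,0,0].mean()<290 and c[:,0,1].mean()>120][0]
m=np.zeros(g.shape,np.uint8);cv2.drawContours(m,[c],-1,1,-1)
for v in range(c[:,0,1].min(),c[:,0,1].max()+1,6):
    x=np.where(m[v])[0];print(v,x.min(),x.max())
E
```

```text
L [[0.5343, -0.0861], [0.5906, -0.0868]] yaw -1.1 y@.56 -0.0863
R [[0.5394, -0.0415], [0.5957, -0.0419]] yaw -0.6 y@.56 -0.0412
mL [[0.5332, -0.1042], [0.5893, -0.1099]] yaw -5.9 y@.56 -0.1069
mR [[0.5443, -0.0078], [0.6004, -0.0137]] yaw -6.4 y@.56 -0.0096
[240.5 164.3] [[225.89999389648438, 132.5], [243.89999389648438, 129.5], [255.0, 196.1999969482422], [237.0, 199.1999969482422]] 971.0
[126.  55.] [[71.0, 12.0], [181.0, 12.0], [181.0, 98.0], [71.0, 98.0]] 720.0
131 235 242
137 229 245
143 229 246
149 229 247
155 231 248
161 232 249
167 234 250
173 236 251
179 238 252
185 240 252
191 241 253
197 244 250
```

```bash
python3 - <<'E'
from h import *;import pickle
I,im=pickle.load(open("w1.pkl","rb"))
a=onz(I,(238.5,130.5),.105);b=onz(I,(248,198.5),.006);c=onz(I,(248,198.5),.020);print(a,b,c,"origin x from top",a[0]+.141, "base ray minus",b[0]+.041,b[0]+.056)
for y,t in ((-1,35),):
  o=np.array([a[0]+.141,-.0637,.003])
  g=o+R.from_euler('z',y,degrees=True).apply([-.113,0,.085]);print("grip",g,"proj",proj(I,g), [proj(I,o+R.from_euler('z',y,degrees=True).apply(k)).round(1).tolist() for k in([-.131,0,.109],[-.056,0,.003],[-.055,.022,.003],[-.055,-.022,.003])])
E
```

```text
[ 0.43600275 -0.05947204  0.105     ] [ 0.52644677 -0.06450408  0.006     ] [ 0.52255321 -0.06368291  0.02      ] origin x from top 0.5770027549406221 base ray minus 0.5674467674698924 0.5824467674698924
grip [ 0.46401997 -0.06172788  0.088     ] proj [240.95653304 159.60384992] [[237.3, 142.8], [248.9, 194.4], [265.7, 193.5], [232.2, 196.7]]
```

```bash
python3 - <<'E'
from h import *
s=rows([.409,-.060,.166],Rt(-1.3,35),5)
rows([.464,-.061,.088],Rt(-1.3,35),5,0,s)
E
```

```text
[[2.34,-0.45,1.18,-0.005,-0.122,-0.018,0],[2.48,-0.41,0.87,-0.006,-0.123,-0.017,0],[2.57,-0.38,0.57,-0.005,-0.122,-0.018,0],[2.63,-0.33,0.24,-0.005,-0.123,-0.017,0],[2.65,-0.28,-0.08,-0.006,-0.122,-0.018,0]]
end err mm [ 0.  0. -0.] max [2.65  0.45  1.18  0.006 0.123 0.018 0.   ]
[[-0.01,0.0,1.91,0.0,-0.0,0.0,0],[-0.01,0.01,1.91,0.0,-0.0,0.0,0],[-0.0,0.0,1.91,0.0,-0.0,0.0,0],[-0.01,0.01,1.91,0.0,-0.0,0.0,0],[-0.01,0.0,1.91,0.0,-0.0,0.0,0]]
end err mm [-0.  0.  0.] max [0.01 0.01 1.91 0.   0.   0.   0.  ]
```

```bash
python3 -m crank '[[2.34,-0.45,1.18,-0.005,-0.122,-0.018,0],[2.48,-0.41,0.87,-0.006,-0.122,-0.018,0],[2.57,-0.38,0.57,-0.005,-0.122,-0.018,0],[2.63,-0.33,0.24,-0.005,-0.122,-0.018,0],[2.65,-0.28,-0.08,-0.006,-0.122,-0.018,0]]'; python3 -m crank '[[0,0,0,0,0,0,0]]'
python3 - <<'E'
from h import *
o=robot.get_obs();print(np.round(o["q"],2),R.from_quat(o["tool_rot"]).as_matrix().round(3).tolist())
rows([.464,-.061,.088],Rt(-1.3,35),5)
I=cams.camera_info("wrist");im=cams.camera("wrist")
b=blobs(mask(im,105,128,100,40))
for c in b[:4]:print(np.round(cv2.boxPoints(cv2.minAreaRect(c)),0).tolist())
L=R.from_euler('z',-1.3,degrees=True)
for k in([-.131,0,.109],[-.113,0,.085],[-.056,0,.003]):print(proj(I,np.array([.577,-.0637,.003])+L.apply(k)))
E
```

```text
time: 2.65
position: [0.4149, -0.0404, 0.25]
tool_rot: [0.019, 0.97, 0.007, 0.241]
ft_force: [-0.5, -2.5, -0.9]
grip_width: 0.087
grip_force: 0.0
time: 2.78
position: [0.4139, -0.0396, 0.2504]
tool_rot: [0.014, 0.971, 0.006, 0.24]
ft_force: [0.1, -0.3, 0.0]
grip_width: 0.0868
grip_force: 0.0
[-0.5   0.26  2.26  0.88  0.3  -2.85] [[-0.884, 0.025, 0.467], [0.031, 1.0, 0.005], [-0.467, 0.019, -0.884]]
[[0.74,-0.45,2.33,0.003,-0.025,-0.002,0],[0.8,-0.44,2.3,0.003,-0.025,-0.003,0],[0.87,-0.43,2.29,0.003,-0.025,-0.002,0],[0.91,-0.43,2.27,0.003,-0.025,-0.002,0],[0.98,-0.41,2.24,0.003,-0.025,-0.003,0]]
end err mm [ 0. -0. -0.] max [0.98  0.45  2.33  0.003 0.025 0.003 0.   ]
[[142.0, 0.0], [152.0, -1.0], [161.0, 66.0], [150.0, 67.0]]
[[216.0, 151.0], [239.0, 151.0], [239.0, 178.0], [216.0, 178.0]]
[227.26174981 164.87596198]
[229.9956941  164.91263045]
[235.7811927  162.17682323]
```

```bash
python3 - <<'E'
from h import *
rows([.50,-.06,.21],Rt(-1.3,5),5)
E
```

```text
[[-1.52,-0.35,0.57,0.003,0.08,-0.001,0],[-1.57,-0.35,0.44,0.003,0.08,-0.001,0],[-1.59,-0.34,0.32,0.003,0.08,-0.0,0],[-1.62,-0.35,0.19,0.003,0.079,-0.001,0],[-1.62,-0.35,0.07,0.003,0.08,-0.001,0]]
end err mm [0. 0. 0.] max [1.62e+00 3.50e-01 5.70e-01 3.00e-03 8.00e-02 1.00e-03 0.00e+00]
```

```bash
python3 -m crank '[[-1.52,-0.35,0.57,0.003,0.08,0,0],[-1.57,-0.35,0.44,0.003,0.08,0,0],[-1.6,-0.34,0.32,0.003,0.08,0,0],[-1.6,-0.35,0.19,0.003,0.08,0,0],[-1.6,-0.35,0.07,0.003,0.08,0,0]]';python3 -m crank '[[0,0,0,0,0,0,0]]'
python3 - <<'E'
from h import *
from scipy.optimize import least_squares as ls
o=robot.get_obs();q=np.array(o["q"]);p=np.array(o["position"]);print(q.round(3),p,R.from_quat(o["tool_rot"]).as_matrix().round(3).tolist())
E
```

```text
time: 3.45
position: [0.4919, -0.0585, 0.2617]
tool_rot: [0.011, 0.998, 0.004, 0.058]
ft_force: [0.1, 0.3, -0.5]
grip_width: 0.0867
grip_force: 0.0
time: 3.58
position: [0.4935, -0.0588, 0.2618]
tool_rot: [0.011, 0.998, 0.004, 0.061]
ft_force: [-0.8, -0.1, -1.0]
grip_width: 0.0871
grip_force: 0.0
[-0.368  0.368  1.85   0.069  0.813 -1.961] [ 0.49354363 -0.05880388  0.26178806] [[-0.992, 0.022, 0.122], [0.023, 1.0, 0.006], [-0.122, 0.009, -0.992]]
```

```bash
python3 - <<'E'
from h import *
s=rows([.437,-.0605,.170],Rt(-1.3,15),4)
E
```

```text
[[1.86,-0.08,0.84,0.002,-0.035,-0.0,0],[1.89,-0.08,0.78,0.003,-0.035,-0.0,0],[1.91,-0.08,0.71,0.002,-0.034,-0.001,0],[1.94,-0.08,0.64,0.002,-0.035,0.0,0]]
end err mm [ 0.  0. -0.] max [1.94e+00 8.00e-02 8.40e-01 3.00e-03 3.50e-02 1.00e-03 0.00e+00]
```

```bash
python3 -m crank '[[1.86,-0.08,0.84,0.002,-0.035,0,0],[1.9,-0.08,0.78,0.003,-0.035,0,0],[1.9,-0.08,0.7,0.002,-0.035,0,0],[1.94,-0.08,0.64,0.002,-0.035,0,0],[0,0,0,0,0,0,0]]'
python3 - <<'E'
from h import *
o=robot.get_obs();print(np.round(o["q"],2),R.from_quat(o["tool_rot"]).as_matrix().round(3).tolist())
I=cams.camera_info("wrist");im=cams.camera("wrist");cv2.imwrite("pics/w2.png",im[:,:,::-1])
L=R.from_euler('z',-1.3,degrees=True)
for k in([-.131,0,.109],[-.122,0,.097],[-.056,0,.003]):print(proj(I,np.array([.577,-.0637,.003])+L.apply(k)))
for c in blobs(mask(im,105,128,100,40))[:3]:print(np.round(cv2.boxPoints(cv2.minAreaRect(c)),0).tolist())
rows([.455,-.061,.100],Rt(-1.3,15),4)
E
```

```text
time: 4.2
position: [0.4174, -0.0577, 0.2182]
tool_rot: [0.014, 0.992, 0.001, 0.127]
ft_force: [0.2, -0.1, -0.3]
grip_width: 0.0869
grip_force: 0.0
[-0.47  0.35  2.15  0.27  0.44 -2.24] [[-0.968, 0.028, 0.251], [0.028, 1.0, -0.001], [-0.251, 0.006, -0.968]]
[251.23149251 218.1098142 ]
[251.45326918 218.90379408]
[252.49578082 219.7619494 ]
[[167.0, 19.0], [182.0, 18.0], [190.0, 122.0], [175.0, 123.0]]
[[239.0, 203.0], [258.0, 203.0], [258.0, 233.0], [239.0, 233.0]]
[[-0.1,-0.05,1.83,0.001,-0.001,-0.002,0],[-0.1,-0.04,1.82,0.0,-0.001,-0.001,0],[-0.09,-0.04,1.83,0.001,-0.001,-0.002,0],[-0.09,-0.05,1.83,0.001,-0.002,-0.001,0]]
end err mm [0. 0. 0.] max [1.00e-01 5.00e-02 1.83e+00 1.00e-03 2.00e-03 2.00e-03 0.00e+00]
```

View pics/w2.png

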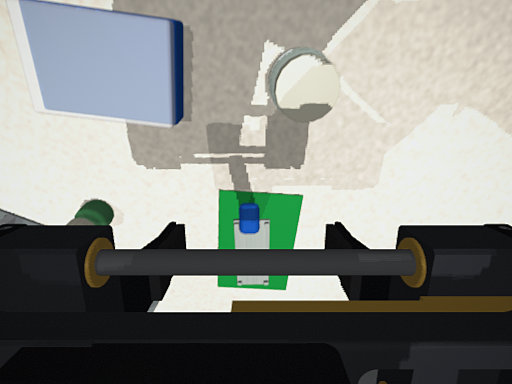

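The handle end shows as a blue blob at (248,218), between the open fingers and within about 2 mm of the prediction. I descend along it and grip.

```bash
python3 -m crank '[[-0.1,-0.1,1.83,0,0,0,0],[-0.1,-0.05,1.83,0,0,0,0],[-0.1,-0.05,1.83,0,0,0,0],[-0.1,-0.05,1.83,0,0,0,0],[0,0,0,0,0,0,0]]'; python3 -c "
from h import *
o=robot.get_obs();print(np.round(o['q'],2),np.array(o['position'])+R.from_quat(o['tool_rot']).apply([0,0,.051]))"
python3 -m crank '[[0,0,0,0,0,0,1],[0,0,0,0,0,0,1],[0,0,0,0,0,0,1],[0,0,0,0,0,0,1],[0,0,0,0,0,0,1]]' 55
```

```text
time: 4.88
position: [0.4444, -0.062, 0.1489]
tool_rot: [0.014, 0.992, 0.0, 0.129]
ft_force: [-0.9, 0.5, -0.2]
grip_width: 0.0869
grip_force: 0.0
[-0.45  0.54  2.14  0.46  0.25 -2.43] [ 0.45747445 -0.06215742  0.09961466]
time: 5.5
position: [0.443, -0.0617, 0.1496]
tool_rot: [0.014, 0.991, 0.0, 0.129]
ft_force: [-0.7, -0.1, 0.0]
grip_width: 0.045
grip_force: 0.0
```

```bash
python3 -m crank '[[0,0,0,0,0,0,1],[0,0,0,0,0,0,1],[0,0,0,0,0,0,1],[0,0,0,0,0,0,1],[0,0,0,0,0,0,1]]' 55;python3 -m crank '[[0,0,0,0,0,0,1],[0,0,0,0,0,0,1],[0,0,0,0,0,0,1]]'
```

```text
time: 6.12
position: [0.4431, -0.0617, 0.1494]
tool_rot: [0.015, 0.992, 0.0, 0.129]
ft_force: [-0.3, -0.4, 0.3]
grip_width: 0.0156
grip_force: 55.0
time: 6.5
position: [0.443, -0.0617, 0.1494]
tool_rot: [0.014, 0.992, 0.0, 0.129]
ft_force: [-0.2, 0.2, -0.0]
grip_width: 0.0156
grip_force: 55.0
```

```bash
cat >>h.py <<'E'
import pickle,os
if os.path.exists("grip.pkl"): Pl,Rl=pickle.load(open("grip.pkl","rb"))   # lifter origin/rot in tool frame
def lift_now():
    o=robot.get_obs();r=R.from_quat(o["tool_rot"]);return np.array(o["position"])+r.apply(Pl),(r*Rl)
def lrows(P,yaw,n,start=None,grip=1):
    "rows taking lifter origin to P, level, yaw deg"
    RL=R.from_euler('z',yaw,degrees=True);Rg=RL*Rl.inv();tcp=np.array(P)-Rg.apply(Pl);return rows(tcp+Rg.apply([0,0,.051]),Rg,n,grip,start)
E
python3 - <<'E'
from h import *
im=cv2.imread("pics/w2.png")[:,:,::-1].copy();print([tuple(int(t) for t in im[v,252]) for v in range(276,292)])
o=robot.get_obs()
# camera pose at w2: rigid on tool; rebuild
I=cams.camera_info("wrist");T=np.array(I["pose"]);r=R.from_quat(o["tool_rot"]).as_matrix();A=np.eye(4);A[:3,:3]=r;A[:3,3]=o["position"]
B=np.eye(4);B[:3,:3]=R.from_quat([.014,.992,.001,.127]).as_matrix();B[:3,3]=[.4174,-.0577,.2182]
J=dict(I);J["pose"]=B@np.linalg.inv(A)@T;pickle.dump(J,open("J2.pkl","wb"))
g=mask(im,45,80,100,30)
for v in (240,244,278,281,284,286,288):
    c=np.where(g[v,200:320])[0]+200;l=c[c<252];q=c[c>252]
    print(v,l.min(),l.max(),q.min(),q.max(),onz(J,(l.max()+.5,v),.006)[:2].round(4),onz(J,(q.min()-.5,v),.006)[:2].round(4))
for v in(219,220,284,286):print(v,onz(J,(252,v),.006))
E
```

```text
[(187, 195, 187), (183, 190, 183), (177, 186, 179), (177, 186, 179), (177, 186, 179), (178, 187, 179), (182, 187, 181), (183, 187, 182), (123, 168, 129), (31, 150, 62), (14, 150, 57), (0, 146, 47), (157, 196, 155), (243, 238, 233), (241, 241, 233), (238, 240, 232)]
240 219 234 270 294 [ 0.5521 -0.0866] [ 0.5536 -0.0416]
244 219 234 270 293 [ 0.5587 -0.087 ] [ 0.5602 -0.0417]
278 218 236 269 287 [ 0.6198 -0.0881] [ 0.6213 -0.0432]
281 218 236 269 286 [ 0.6257 -0.0885] [ 0.6272 -0.0432]
284 218 236 263 286 [ 0.6317 -0.0889] [ 0.6329 -0.0518]
286 219 251 253 285 [ 0.6364 -0.0676] [ 0.6365 -0.0662]Traceback (most recent call last):
  File "<stdin>", line 11, in <module>
    return umr_minimum(a, axis, None, out, keepdims, initial, where)
ValueError: zero-size array to reduction operation minimum which has no identity
```

```bash
python3 - <<'E'
from h import *
o=robot.get_obs();r=R.from_quat(o["tool_rot"]);m=r.as_matrix();yaw=np.arctan2(-m[0,1],m[1,1]);print("yaw",np.degrees(yaw))
RL=R.from_euler('z',yaw);p=np.array(o["position"]);org=np.array([.5773,-.0647,.003])
loc=RL.inv().apply(p-org);print("tcp in lifter",loc);loc[1]=0
P=p-RL.apply(loc);print(P)
pickle.dump((r.inv().apply(P-p),r.inv()*RL),open("grip.pkl","wb"))
E
python3 - <<'E'
from h import *
s=lrows([.58,-.066,.15],-1.6,5)
lrows([.655,-.266,.21],-31,10,s)
E
```

```text
yaw -1.6411914964316574
tcp in lifter [-0.13428303 -0.00088302  0.14640629]
[ 0.57727471 -0.06558266  0.003     ]
[[-0.81,0.0,-2.83,-0.0,0.0,-0.0,1],[-0.8,0.01,-2.83,-0.0,0.0,-0.0,1],[-0.81,0.0,-2.82,-0.0,0.0,-0.0,1],[-0.8,0.0,-2.83,-0.0,0.0,-0.001,1],[-0.81,0.01,-2.83,-0.0,0.0,0.0,1]]
end err mm [ 0. -0. -0.] max [8.10e-01 1.00e-02 2.83e+00 0.00e+00 0.00e+00 1.00e-03 1.00e+00]
[[-1.1,-1.32,-0.33,0.013,-0.0,0.05,1],[-1.17,-1.26,-0.32,0.013,-0.0,0.049,1],[-1.22,-1.21,-0.3,0.013,-0.001,0.05,1],[-1.29,-1.15,-0.29,0.014,0.0,0.05,1],[-1.34,-1.09,-0.27,0.013,-0.0,0.049,1]]
[[-1.39,-1.03,-0.25,0.013,-0.0,0.05,1],[-1.44,-0.96,-0.24,0.013,-0.0,0.049,1],[-1.49,-0.89,-0.23,0.013,-0.001,0.05,1],[-1.53,-0.81,-0.22,0.013,0.0,0.05,1],[-1.57,-0.75,-0.21,0.013,-0.0,0.049,1]]
end err mm [0. 0. 0.] max [1.57e+00 1.32e+00 3.30e-01 1.40e-02 1.00e-03 5.00e-02 1.00e+00]
```

```bash
python3 -m crank '[[-0.8,0,-2.83,0,0,0,1],[-0.8,0,-2.83,0,0,0,1],[-0.8,0,-2.83,0,0,0,1],[-0.8,0,-2.83,0,0,0,1],[-0.8,0,-2.83,0,0,0,1]]'
python3 -m crank '[[-1.1,-1.3,-0.33,0.013,0,0.05,1],[-1.17,-1.26,-0.32,0.013,0,0.05,1],[-1.22,-1.2,-0.3,0.013,0,0.05,1],[-1.3,-1.15,-0.3,0.013,0,0.05,1],[-1.34,-1.1,-0.27,0.013,0,0.05,1]]'
python3 -m crank '[[-1.4,-1.03,-0.25,0.013,0,0.05,1],[-1.44,-0.96,-0.24,0.013,0,0.05,1],[-1.5,-0.9,-0.23,0.013,0,0.05,1],[-1.53,-0.8,-0.22,0.013,0,0.05,1],[-1.57,-0.75,-0.21,0.013,0,0.05,1]]'
python3 -m crank '[[0,0,0,0,0,0,1],[0,0,0,0,0,0,1]]'
python3 - <<'E'
from h import *
print(lift_now()[0],lift_now()[1].as_euler('zyx',degrees=True),np.round(robot.get_obs()["q"],2))
I=cams.camera_info("wrist");im=cams.camera("wrist");pickle.dump((I,im),open("w3.pkl","wb"));cv2.imwrite("pics/w3.png",im[:,:,::-1])
E
```

```text
time: 7.12
position: [0.4446, -0.062, 0.297]
tool_rot: [0.014, 0.992, 0.001, 0.128]
ft_force: [0.6, 0.2, -2.2]
grip_width: 0.0158
grip_force: 55.0
time: 7.75
position: [0.4919, -0.1296, 0.326]
tool_rot: [0.143, 0.982, -0.015, 0.126]
ft_force: [-0.3, 0.2, -1.8]
grip_width: 0.0157
grip_force: 55.0
time: 8.38
position: [0.5389, -0.1971, 0.3555]
tool_rot: [0.268, 0.955, -0.031, 0.122]
ft_force: [0.2, 0.9, -1.6]
grip_width: 0.0153
grip_force: 55.0
time: 8.62
position: [0.5385, -0.1964, 0.3553]
tool_rot: [0.267, 0.955, -0.031, 0.122]
ft_force: [-0.7, -0.2, -0.9]
grip_width: 0.0158
grip_force: 55.0
[ 0.65272212 -0.26522707  0.20808903] [-31.19889888   0.23096134   0.27636165] [-0.55  0.31  1.64  0.01  0.94 -1.58]
```

View pics/w3.png

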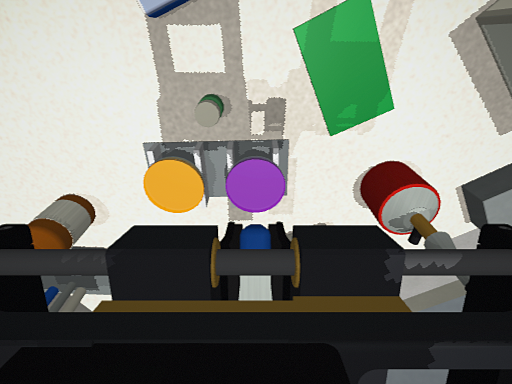

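The dishes appear at (255,185) purple and (174,185) amber, with the stand's front rails at row 140 and the vial at (209,108). Next I fit the discs.

```bash
python3 - <<'E'
from h import *
I,im=pickle.load(open("w3.pkl","rb"))
C={}
for nm,a,b in(("p",130,160),("a",8,25)):
    m=mask(im,a,b,90,60);m[:,:100]=0;c=[c for c in blobs(m,300) if c[:,0,1].max()<225][0]
    for z in(.05,.054,.058):
        P=np.array([onz(I,x[0],z)[:2] for x in cv2.convexHull(c)]).astype(np.float32)
        (cx,cy),(d1,d2),_=cv2.fitEllipse(P*1000);print(nm,z,round(cx,1),round(cy,1),"diam",round(d1,1),round(d2,1))
    C[nm]=np.array([cx,cy])
d=C["p"]-C["a"];print("dist",np.linalg.norm(d),"stand yaw",np.degrees(np.arctan2(-d[0],d[1])))
g=cv2.cvtColor(im,cv2.COLOR_RGB2HSV)
m=blobs(mask(im,50,75,100,40),1000)[0];r=cv2.minAreaRect(m);print("mat",[onz(I,x,.003)[:2].round(4).tolist() for x in cv2.boxPoints(r)])
cv2.imwrite("pics/w3c.png",cv2.resize(im[125:225,130:310,::-1],None,fx=4,fy=4,interpolation=cv2.INTER_CUBIC))
E
```

```text
p 0.05 630.6 -250.2 diam 90.9 93.4
p 0.054 628.7 -249.1 diam 89.9 92.4
p 0.058 626.9 -248.0 diam 88.9 91.4
a 0.05 566.6 -355.9 diam 90.8 94.6
a 0.054 565.4 -353.7 diam 89.8 93.6
a 0.058 564.3 -351.5 diam 88.8 92.6
dist 120.95159511789946 stand yaw -31.189756316342546
mat [[0.4683, -0.0992], [0.4931, -0.0038], [0.6587, -0.0014], [0.6365, -0.1169]]
```

View pics/w3c.png

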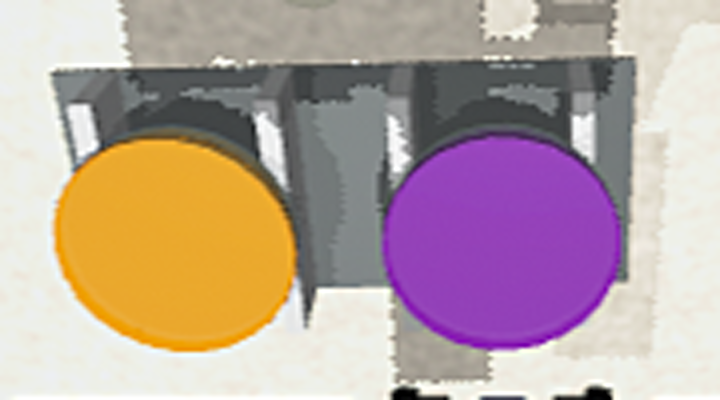

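```bash
python3 - <<'E'
from h import *
I,im=pickle.load(open("w3.pkl","rb"))
f=lambda x,y,z:onz(I,(130+x/4-.375,125+y/4-.375),z)
def yw(a,b):d=b-a;return np.degrees(np.arctan2(-d[0],d[1]))
# image right=+y
a,b=f(55,73,.004),f(633,58,.004);print("base front edge",a,b,np.linalg.norm(b-a),yw(a,b))
for l,r in(((83,103),(268,100)),((399,98),(583,97))):
    L,Q=f(*l,.04),f(*r,.04);print("rails",L,Q,np.linalg.norm(Q-L),yw(L,Q))
m=(f(399,98,.04)+f(583,97,.04))/2
for y in(-31,-33,-29):
    S=R.from_euler('z',y,degrees=True).inv();print(y,"dish in lane frame (from rail front mid)",S.apply(np.array([.627,-.248,.04])-m))
E
```

```text
base front edge [ 0.49441102 -0.37181971  0.004     ] [ 0.60691697 -0.17539402  0.004     ] 0.22636395011155563 -29.802611218340115
rails [ 0.50518162 -0.351968    0.04      ] [ 0.53920998 -0.29391252  0.04      ] 0.06729314922642006 -30.376068633736143
rails [ 0.56333287 -0.25285058  0.04      ] [ 0.59780697 -0.19553421  0.04      ] 0.06688519890121744 -31.02566505568379
-31 dish in lane frame (from rail front mid) [5.20601679e-02 3.50616104e-03 2.08166817e-17]
-33 dish in lane frame (from rail front mid) [5.19060910e-02 5.32089883e-03 2.08166817e-17]
-29 dish in lane frame (from rail front mid) [5.21508175e-02 1.68715152e-03 2.08166817e-17]
```

```bash
python3 - <<'E'
from h import *
D=np.array([.6267,-.2482]);x=np.array([.862,-.508]);yaw=-30.5
a=D-.12*x
s=lrows([*a,.12],yaw,5);s=lrows([*a,.028],yaw,5,s);lrows([*D,.028],yaw,10,s)
E
```

```text
[[3.39,-0.05,0.96,-0.0,-0.001,-0.002,1],[3.39,-0.03,0.96,-0.0,-0.001,-0.003,1],[3.39,-0.03,0.95,-0.001,-0.001,-0.002,1],[3.39,-0.03,0.95,0.0,-0.001,-0.003,1],[3.4,-0.01,0.95,-0.0,-0.001,-0.002,1]]
end err mm [ 0. -0.  0.] max [3.4e+00 5.0e-02 9.6e-01 1.0e-03 1.0e-03 3.0e-03 1.0e+00]
[[0.47,-0.01,1.78,-0.0,-0.0,-0.0,1],[0.47,-0.0,1.78,-0.0,-0.0,-0.0,1],[0.47,-0.01,1.78,-0.0,-0.0,-0.0,1],[0.47,-0.01,1.77,-0.0,-0.0,-0.0,1],[0.47,-0.01,1.78,-0.0,-0.0,-0.0,1]]
end err mm [ 0.  0. -0.] max [0.47 0.01 1.78 0.   0.   0.   1.  ]
[[-1.16,0.0,0.31,-0.0,-0.0,-0.0,1],[-1.16,0.0,0.3,-0.0,-0.0,-0.0,1],[-1.16,0.0,0.31,-0.0,-0.0,-0.0,1],[-1.16,0.0,0.31,-0.0,-0.0,-0.0,1],[-1.16,0.0,0.31,-0.0,-0.0,-0.0,1]]
[[-1.16,0.0,0.3,-0.0,-0.0,-0.0,1],[-1.17,0.0,0.31,-0.0,-0.0,-0.0,1],[-1.16,0.0,0.31,-0.0,-0.0,-0.0,1],[-1.16,0.01,0.31,-0.0,-0.0,-0.0,1],[-1.16,-0.0,0.3,-0.0,-0.0,-0.0,1]]
end err mm [-0. -0. -0.] max [1.17 0.01 0.31 0.   0.   0.   1.  ]
```

```bash
python3 -m crank '[[3.4,-0.05,0.96,0,0,-0.0025,1],[3.4,-0.03,0.96,0,0,-0.0025,1],[3.4,-0.03,0.95,0,0,-0.0025,1],[3.4,-0.03,0.95,0,0,-0.0025,1],[3.4,0,0.95,0,0,-0.0025,1]]'
python3 -m crank '[[0.4,0,1.6,0,0,0,1],[0.4,0,1.6,0,0,0,1],[0,0,0,0,0,0,1]]'
python3 - <<'E'
from h import *
print(lift_now()[0],lift_now()[1].as_euler('zyx',degrees=True),np.round(robot.get_obs()["q"],2))
D=np.array([.6267,-.2482]);x=np.array([.862,-.508]);yaw=-30.5
a=D-.12*x
s=lrows([*a,.028],yaw,4)
E
```

```text
time: 9.3
position: [0.4068, -0.1185, 0.2666]
tool_rot: [0.261, 0.957, -0.032, 0.124]
ft_force: [-0.8, -0.5, -1.3]
grip_width: 0.0156
grip_force: 55.0
time: 9.68
position: [0.4076, -0.1189, 0.2332]
tool_rot: [0.261, 0.957, -0.032, 0.122]
ft_force: [0.4, 0.6, -2.0]
grip_width: 0.0156
grip_force: 55.0
[ 0.52239421 -0.18676735  0.08595831] [-30.51542619   0.34920344   0.12396058] [-0.55  0.32  2.12  0.02  0.46 -1.61]
[[0.37,-0.01,1.42,-0.0,-0.002,0.0,1],[0.37,-0.01,1.43,-0.001,-0.001,0.0,1],[0.37,-0.01,1.42,0.0,-0.002,0.0,1],[0.37,-0.01,1.42,-0.0,-0.001,0.0,1]]
end err mm [ 0.  0. -0.] max [3.70e-01 1.00e-02 1.43e+00 1.00e-03 2.00e-03 0.00e+00 1.00e+00]
```

```bash
python3 -m crank '[[0.37,0,1.42,0,-0.0015,0,1],[0.37,0,1.42,0,-0.0015,0,1],[0.37,0,1.42,0,-0.0015,0,1],[0.37,0,1.42,0,-0.0015,0,1],[0,0,0,0,0,0,1]]'
python3 - <<'E'
from h import *
print(lift_now()[0],lift_now()[1].as_euler('zyx',degrees=True),np.round(robot.get_obs()["q"],2))
im=cams.camera("scene");cv2.imwrite("pics/s1.png",cv2.resize(im[180:310,200:360,::-1],None,fx=4,fy=4,interpolation=cv2.INTER_CUBIC))
lrows([.6267,-.2482,.028],-30.5,10)
E
```

```text
time: 10.3
position: [0.4089, -0.1196, 0.1752]
tool_rot: [0.261, 0.956, -0.033, 0.126]
ft_force: [-0.2, 0.8, -1.2]
grip_width: 0.0152
grip_force: 55.0
[ 0.52466041 -0.18810478  0.02907618] [-30.53340328  -0.05754486  -0.11931284] [-0.55  0.46  2.18  0.03  0.24 -1.62]
[[-1.14,-0.0,0.32,-0.0,0.0,-0.0,1],[-1.14,-0.0,0.32,-0.0,0.001,-0.0,1],[-1.14,-0.01,0.32,-0.0,-0.0,-0.0,1],[-1.14,0.0,0.31,-0.001,0.0,-0.0,1],[-1.14,0.0,0.32,0.0,0.001,-0.0,1]]
[[-1.14,-0.0,0.32,0.0,-0.0,-0.0,1],[-1.14,-0.0,0.32,0.0,0.0,-0.0,1],[-1.14,-0.01,0.31,-0.0,0.001,-0.0,1],[-1.15,0.0,0.32,-0.0,-0.0,-0.0,1],[-1.14,-0.0,0.32,-0.0,0.0,-0.0,1]]
end err mm [-0.  0.  0.] max [1.15e+00 1.00e-02 3.20e-01 1.00e-03 1.00e-03 0.00e+00 1.00e+00]
```

View pics/s1.png

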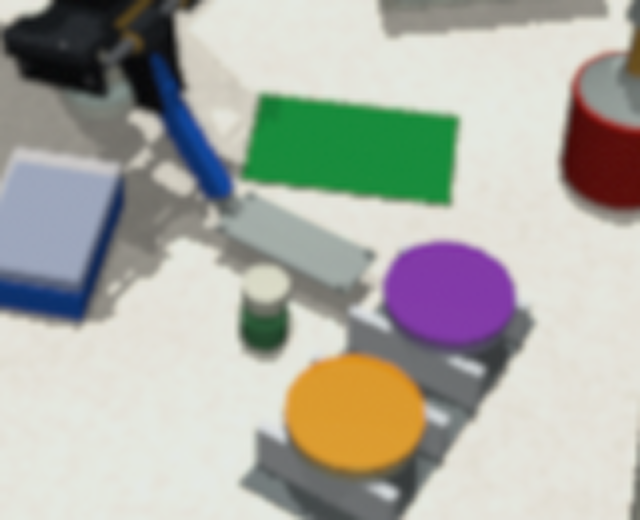

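The lifter blade, at crop (300,240), is lined up in front of the purple bay and clear of the vial (265,305). I check its pose in this view, then go in.

```bash
python3 - <<'E'
from h import *
S=cams.camera_info("scene");P,Q=lift_now()
f=lambda p:((proj(S,p)-[200,180]+.375)*4).round(0).tolist()
print([f(P+Q.apply(k)) for k in([.055,.022,.003],[.055,-.022,.003],[-.055,.022,.003],[-.055,-.022,.003])])
# dish rim predicted extremes at top
print("dish top pred L/R/U/D",[f(np.array([.6267,-.2482,.058])+.045*np.array([np.cos(a),np.sin(a),0])) for a in(np.pi,0,np.pi/2,-np.pi/2)])
E
python3 -m crank '[[-1.14,0,0.32,0,0,0,1],[-1.14,0,0.32,0,0,0,1],[-1.14,0,0.32,0,0,0,1],[-1.14,0,0.32,0,0,0,1],[-1.14,0,0.32,0,0,0,1]]'
```

```text
[[380.0, 256.0], [348.0, 295.0], [250.0, 193.0], [216.0, 229.0]]
dish top pred L/R/U/D [[380.0, 286.0], [514.0, 293.0], [445.0, 240.0], [449.0, 342.0]]
time: 10.98
position: [0.4608, -0.1503, 0.1747]
tool_rot: [0.261, 0.956, -0.033, 0.127]
ft_force: [-0.4, 0.5, -1.2]
grip_width: 0.0159
grip_force: 55.0
```

```bash
python3 - <<'E'
from h import *
S=cams.camera_info("scene");im=cv2.imread("pics/s1.png").astype(float)
Q=R.from_euler('z',-30.5,degrees=True);P=np.array([.5247,-.1881,.0291])
f=lambda p:((proj(S,p)-[200,180]+.375)*4)
def samp(p):
    u,v=f(p);return im[int(round(v)),int(round(u))].astype(int).tolist()
for y in(-12,0,12):print(y,[(t,samp(P+Q.apply([t/1e3,y/1e3,.003]))) for t in range(44,64,2)])
for x in(-30,0,30):
  for s in(1,-1):print(x,s,[(t,sum(samp(P+Q.apply([x/1e3,s*t/1e3,.003])))) for t in range(16,30,2)])
# dish, purple ness (B+R-2G) along axis
D=np.array([.6267,-.2482,.058])
pu=lambda p:(lambda b:b[0]+b[2]-2*b[1])(samp(p))
for n,d in(("x",[1,0,0]),("y",[0,1,0])):
  for s in(1,-1):print(n,s,[(t,pu(D+Q.apply(np.array(d)*s*t/1e3))) for t in range(38,54,2)])
E
```

```text
-12 [(44, [162, 167, 158]), (46, [159, 164, 155]), (48, [153, 158, 150]), (50, [146, 150, 143]), (52, [134, 138, 132]), (54, [114, 120, 118]), (56, [109, 115, 116]), (58, [108, 115, 116]), (60, [108, 115, 117]), (62, [112, 118, 121])]
0 [(44, [166, 170, 161]), (46, [165, 170, 160]), (48, [164, 168, 159]), (50, [162, 166, 158]), (52, [159, 166, 163]), (54, [168, 177, 177]), (56, [182, 193, 195]), (58, [189, 200, 204]), (60, [189, 200, 205]), (62, [190, 201, 206])]
12 [(44, [165, 170, 161]), (46, [164, 168, 159]), (48, [159, 163, 155]), (50, [160, 165, 157]), (52, [166, 173, 168]), (54, [181, 191, 188]), (56, [204, 215, 215]), (58, [217, 226, 226]), (60, [220, 228, 227]), (62, [216, 224, 225])]
-30 1 [(16, 511), (18, 516), (20, 543), (22, 567), (24, 621), (26, 652), (28, 668)]
-30 -1 [(16, 480), (18, 454), (20, 420), (22, 378), (24, 343), (26, 340), (28, 344)]
0 1 [(16, 507), (18, 513), (20, 545), (22, 567), (24, 619), (26, 652), (28, 663)]
0 -1 [(16, 483), (18, 460), (20, 425), (22, 389), (24, 397), (26, 438), (28, 510)]
30 1 [(16, 502), (18, 509), (20, 531), (22, 575), (24, 627), (26, 645), (28, 666)]
30 -1 [(16, 479), (18, 464), (20, 422), (22, 372), (24, 345), (26, 340), (28, 342)]
x 1 [(38, 183), (40, 183), (42, 177), (44, 156), (46, 103), (48, 34), (50, 11), (52, 0)]
x -1 [(38, 181), (40, 150), (42, 98), (44, 46), (46, 5), (48, -7), (50, -8), (52, -9)]
y 1 [(38, 191), (40, 178), (42, 147), (44, 109), (46, 60), (48, 28), (50, 1), (52, -5)]
y -1 [(38, 178), (40, 169), (42, 151), (44, 124), (46, 88), (48, 56), (50, 33), (52, 15)]
```

```bash
python3 -m crank '[[-1.14,0,0.32,0,0,0,1],[-1.14,0,0.32,0,0,0,1],[-1.14,0,0.32,0,0,0,1],[-1.14,0,0.32,0,0,0,1],[0,0,0,0,0,0,1]]'
python3 - <<'E'
from h import *
print(lift_now()[0],lift_now()[1].as_euler('zyx',degrees=True))
s=lrows([.6289,-.2492,.028],-30.5,2)
lrows([.6289,-.2492,.036],-30.5,2,s)
E
```

```text
time: 11.6
position: [0.5019, -0.1747, 0.1743]
tool_rot: [0.261, 0.956, -0.033, 0.127]
ft_force: [0.7, -0.3, -1.7]
grip_width: 0.0156
grip_force: 55.0
[ 0.61808547 -0.24355609  0.0286187 ] [-30.56167056  -0.20865365  -0.21243562]
[[-0.62,0.01,0.17,-0.001,0.003,-0.0,1],[-0.63,0.02,0.16,-0.001,0.002,-0.001,1]]
end err mm [-0.  0. -0.] max [0.63  0.02  0.17  0.001 0.003 0.001 1.   ]
[[-0.1,0.0,-0.39,0.0,0.0,0.0,1],[-0.1,0.0,-0.38,0.0,0.0,0.0,1]]
end err mm [0. 0. 0.] max [0.1  0.   0.39 0.   0.   0.   1.  ]
```

```bash
python3 -m crank '[[-0.62,0.015,0.17,0,0.0025,0,1],[-0.63,0.015,0.16,0,0.0025,0,1],[0,0,0,0,0,0,1],[0,0,0,0,0,0,1]]'
python3 - <<'E'
from h import *
print(lift_now()[0],lift_now()[1].as_euler('zyx',degrees=True))
S=cams.camera_info("scene");im=cams.camera("scene")[:,:,::-1];cv2.imwrite("pics/s2.png",cv2.resize(im[205:285,260:350],None,fx=6.5,fy=6.5,interpolation=cv2.INTER_CUBIC))
P,Q=lift_now();print([((proj(S,P+Q.apply([x,y,.003]))-[260,205])*6.5).round().tolist() for x in(-.055,.055) for y in(-.022,.022)])
lrows([.6289,-.2492,.036],-30.5,2)
E
```

```text
time: 12.1
position: [0.5118, -0.1801, 0.1742]
tool_rot: [0.261, 0.957, -0.032, 0.124]
ft_force: [-0.0, -0.8, -0.8]
grip_width: 0.0153
grip_force: 55.0
[ 0.6270876  -0.2483119   0.02744215] [-3.05507639e+01  1.49976636e-01  4.19260424e-03]
[[189.0, 326.0], [242.0, 262.0], [421.0, 443.0], [471.0, 374.0]]
[[-0.19,-0.01,-0.38,-0.001,-0.001,-0.0,1],[-0.19,0.0,-0.37,-0.0,-0.001,-0.001,1]]
end err mm [-0.  0.  0.] max [0.19  0.01  0.38  0.001 0.001 0.001 1.   ]
```

View pics/s2.png

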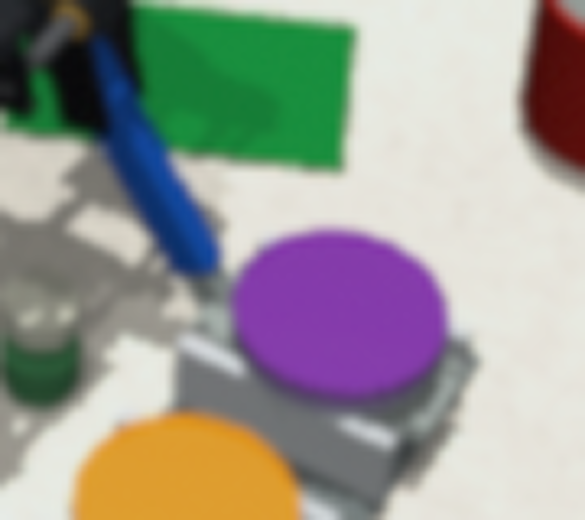

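```bash
python3 -m crank '[[-0.16,0,0.05,0,-0.001,0,1],[0,0,0,0,0,0,1],[-0.1,0,-0.38,0,0,0,1],[0,0,0,0,0,0,1],[0,0,0,0,0,0,1]]'
python3 -m crank '[[-0.05,0,-0.19,0,0,0,1],[-0.05,0,-0.19,0,0,0,1],[-0.05,0,-0.19,0,0,0,1],[-0.05,0,-0.19,0,0,0,1],[0,0,0,0,0,0,1]]'
python3 -m crank '[[-0.05,0,-0.19,0,0,0,1],[-0.05,0,-0.19,0,0,0,1],[0,0,0,0,0,0,1]]'
python3 - <<'E'
from h import *
print(lift_now()[0],lift_now()[1].as_euler('zyx',degrees=True))
E
```

```text
time: 12.78
position: [0.5135, -0.1811, 0.1782]
tool_rot: [0.261, 0.957, -0.033, 0.125]
ft_force: [0.5, 0.0, -1.2]
grip_width: 0.0154
grip_force: 55.0
time: 13.4
position: [0.5134, -0.1811, 0.186]
tool_rot: [0.261, 0.957, -0.033, 0.125]
ft_force: [-0.8, -0.3, -1.6]
grip_width: 0.0157
grip_force: 55.0
time: 13.78
position: [0.5136, -0.1812, 0.1901]
tool_rot: [0.261, 0.957, -0.033, 0.125]
ft_force: [0.1, 0.9, -1.5]
grip_width: 0.0155
grip_force: 55.0
[ 0.6290669  -0.2495651   0.04362023] [-30.54785796   0.05332436  -0.05718653]
```

```bash
python3 -m crank '[[-0.1,0,-0.4,0,0,0,1],[-0.1,0,-0.4,0,0,0,1],[-0.1,0,-0.4,0,0,0,1],[-0.1,0,-0.4,0,0,0,1],[0,0,0,0,0,0,1]]'
python3 - <<'E'
from h import *
P,Q=lift_now();print(P,Q.as_euler('zyx',degrees=True))
S=cams.camera_info("scene");im=cams.camera("scene");T=cams.camera_info("top");it=cams.camera("top")
L=np.array
fz=robot.get_obs()["ft_force"];print("F",np.round(fz,2))
D=P+L([0,0,.021])
for I,m in((S,im),(T,it)):
    c=max(blobs(mask(m,130,160,70,40)),key=cv2.contourArea);e=cv2.fitEllipse(cv2.convexHull(c));w=onz(I,e[0],D[2]);print("ellipse",np.round(e[0],2),np.round(e[1],1),round(e[2],1),"world@top",w,"in lifter",Q.inv().apply(w-P)*1000)
ang=np.linspace(0,2*np.pi,60)
pts=L([proj(S,D+.045*L([np.cos(a),np.sin(a),0])) for a in ang]).astype(np.float32);e=cv2.fitEllipse(pts);print("pred scene",np.round(e[0],2),np.round(e[1],1),e[2])
cv2.imwrite("pics/s3.png",cv2.resize(im[200:280,260:350,::-1],None,fx=6.5,fy=6.5,interpolation=cv2.INTER_CUBIC))
E
```

```text
time: 14.4
position: [0.5135, -0.1812, 0.2069]
tool_rot: [0.261, 0.957, -0.033, 0.125]
ft_force: [0.2, 0.3, -1.8]
grip_width: 0.0155
grip_force: 55.0
[ 0.62907201 -0.24963927  0.06052741] [-3.05500372e+01  1.84821989e-02 -7.81991259e-02]
F [ 0.34 -0.13 -2.07]
ellipse [312.34 247.77] [26.7 33.6] 100.0 world@top [ 0.62738501 -0.25373578  0.08152741] in lifter [ 0.63813894 -4.41345978 20.99384412]
ellipse [314.51 151.74] [23.3 24.3] 116.3 world@top [ 0.62550446 -0.24461371  0.08152741] in lifter [-5.61802292  2.48645276 21.00568758]
pred scene [312.98 247.  ] [25.2 34.3] 99.15853881835938
```

View pics/s3.png

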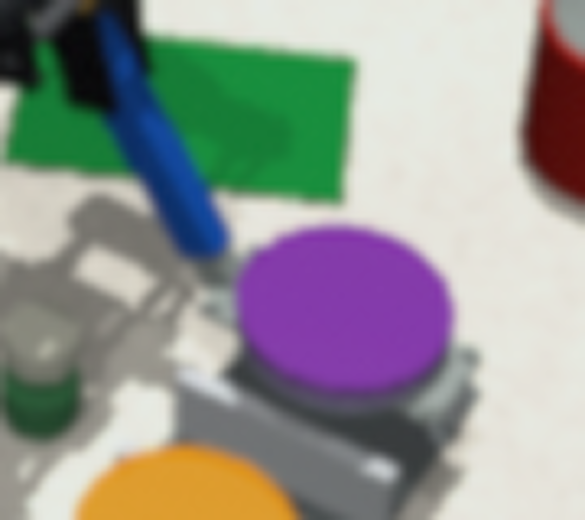

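The dish has lifted clear and looks level, with the blade protruding evenly at both ends. The wrist force of about 2.1 N matches the lifter plus the dish. Next I go up and over the cabinet for a closer look at it.

```bash
python3 - <<'E'
from h import *
s=lrows([.615,-.24,.25],-30.5,10)
s=lrows([.57,-.02,.25],-10,10,s)
s=lrows([.64,.223,.25],12,10,s)
E
```

```text
[[-0.32,0.01,-1.88,-0.0,-0.0,-0.0,1],[-0.33,0.02,-1.88,-0.0,-0.0,-0.0,1],[-0.32,0.01,-1.88,-0.0,-0.0,-0.0,1],[-0.33,0.02,-1.88,-0.001,-0.0,-0.0,1],[-0.32,0.01,-1.88,0.0,-0.0,-0.0,1]]
[[-0.33,0.02,-1.88,0.0,-0.0,-0.0,1],[-0.32,0.01,-1.87,-0.0,-0.0,-0.0,1],[-0.33,0.02,-1.88,-0.0,-0.001,-0.0,1],[-0.32,0.01,-1.88,-0.0,0.0,-0.0,1],[-0.33,0.02,-1.88,-0.001,0.0,-0.001,1]]
end err mm [ 0. -0.  0.] max [3.30e-01 2.00e-02 1.88e+00 1.00e-03 1.00e-03 1.00e-03 1.00e+00]
[[1.37,1.2,-0.36,-0.009,0.0,-0.035,1],[1.33,1.25,-0.35,-0.009,0.0,-0.034,1],[1.29,1.29,-0.33,-0.009,0.001,-0.035,1],[1.24,1.34,-0.33,-0.01,-0.0,-0.034,1],[1.19,1.39,-0.31,-0.009,-0.0,-0.035,1]]
[[1.15,1.43,-0.29,-0.009,0.0,-0.034,1],[1.09,1.47,-0.29,-0.009,0.0,-0.035,1],[1.05,1.52,-0.27,-0.009,0.001,-0.034,1],[0.99,1.54,-0.25,-0.009,-0.0,-0.035,1],[0.93,1.59,-0.25,-0.009,-0.0,-0.034,1]]
end err mm [-0.  -0.  -0.1] max [1.37e+00 1.59e+00 3.60e-01 1.00e-02 1.00e-03 3.50e-02 1.00e+00]
[[-0.35,2.01,0.1,-0.01,0.0,-0.037,1],[-0.42,2.0,0.12,-0.01,0.0,-0.037,1],[-0.5,1.98,0.14,-0.01,0.0,-0.037,1],[-0.57,1.95,0.17,-0.009,0.001,-0.038,1],[-0.65,1.93,0.17,-0.01,-0.0,-0.037,1]]
[[-0.71,1.91,0.2,-0.01,-0.0,-0.037,1],[-0.79,1.87,0.22,-0.01,0.0,-0.037,1],[-0.85,1.85,0.23,-0.01,0.0,-0.037,1],[-0.92,1.8,0.25,-0.01,0.0,-0.037,1],[-0.99,1.77,0.28,-0.01,0.0,-0.038,1]]
end err mm [-0.  0.  0.] max [9.90e-01 2.01e+00 2.80e-01 1.00e-02 1.00e-03 3.80e-02 1.00e+00]
```

```bash
python3 -m crank '[[-0.2,0,-1.0,0,0,0,1],[-0.33,0.01,-1.88,0,0,0,1],[-0.33,0.01,-1.88,0,0,0,1],[-0.33,0.01,-1.88,0,0,0,1],[-0.33,0.01,-1.88,0,0,0,1]]' >/dev/null
python3 -m crank '[[-0.33,0.01,-1.88,0,0,0,1],[-0.33,0.01,-1.88,0,0,0,1],[-0.33,0.01,-1.88,0,0,0,1],[-0.33,0.01,-1.88,0,0,0,1],[-0.4,0.02,-2.2,0,0,0,1]]'
python3 -m crank '[[0.6,0.5,-0.3,-0.004,0,-0.017,1],[1.33,1.25,-0.35,-0.009,0,-0.035,1],[1.3,1.3,-0.33,-0.009,0,-0.035,1],[1.24,1.34,-0.33,-0.009,0,-0.035,1],[1.2,1.4,-0.31,-0.009,0,-0.035,1]]'>/dev/null
python3 -m crank '[[1.15,1.43,-0.29,-0.009,0,-0.035,1],[1.1,1.47,-0.29,-0.009,0,-0.035,1],[1.05,1.52,-0.27,-0.009,0,-0.035,1],[1,1.55,-0.25,-0.009,0,-0.035,1],[0.9,1.6,-0.25,-0.009,0,-0.035,1]]'
python3 - <<'E'
from h import *
P,Q=lift_now();print(P,Q.as_euler('zyx',degrees=True))
lrows([.64,.223,.25],12,10)
E
```

```text
time: 15.75
position: [0.4997, -0.1725, 0.3918]
tool_rot: [0.261, 0.957, -0.033, 0.124]
ft_force: [1.3, 0.3, -1.8]
grip_width: 0.0156
grip_force: 55.0
time: 17.0
position: [0.4443, -0.005, 0.3921]
tool_rot: [0.093, 0.987, -0.012, 0.129]
ft_force: [0.3, -0.2, -2.7]
grip_width: 0.0153
grip_force: 55.0
[ 0.57607795 -0.03070915  0.24563855] [-10.78113525   0.05590289  -0.22782752]
[[-0.26,2.09,0.02,-0.011,0.0,-0.038,1],[-0.34,2.07,0.05,-0.01,0.0,-0.039,1],[-0.42,2.06,0.07,-0.011,0.0,-0.038,1],[-0.5,2.04,0.09,-0.01,0.0,-0.038,1],[-0.57,2.02,0.11,-0.011,0.0,-0.039,1]]
[[-0.66,1.99,0.13,-0.01,0.0,-0.038,1],[-0.72,1.97,0.15,-0.011,0.0,-0.038,1],[-0.81,1.93,0.18,-0.011,0.0,-0.039,1],[-0.87,1.9,0.19,-0.01,0.001,-0.038,1],[-0.95,1.87,0.22,-0.011,-0.0,-0.038,1]]
end err mm [ 0. -0.  0.] max [9.50e-01 2.09e+00 2.20e-01 1.10e-02 1.00e-03 3.90e-02 1.00e+00]
```

```bash
python3 -m crank '[[-0.26,2.1,0,-0.01,0,-0.038,1],[-0.34,2.07,0.04,-0.01,0,-0.038,1],[-0.42,2.06,0.06,-0.01,0,-0.038,1],[-0.5,2.04,0.08,-0.01,0,-0.038,1],[-0.57,2.02,0.1,-0.01,0,-0.038,1]]' >/dev/null
python3 -m crank '[[-0.66,2,0.1,-0.01,0,-0.038,1],[-0.72,1.97,0.12,-0.01,0,-0.038,1],[-0.81,1.93,0.14,-0.01,0,-0.038,1],[-0.87,1.9,0.15,-0.01,0,-0.038,1],[-0.95,1.5,0.2,-0.01,0,-0.038,1]]' >/dev/null
python3 -m crank '[[0,0,0,0,0,0,1],[0,0,0,0,0,0,1]]'
python3 - <<'E'
from h import *
P,Q=lift_now();print(P,Q.as_euler('zyx',degrees=True))
I=cams.camera_info("wrist");im=cams.camera("wrist");pickle.dump((I,im),open("w4.pkl","wb"));cv2.imwrite("pics/w4.png",cv2.resize(im[:235,:,::-1],(800,367),interpolation=cv2.INTER_CUBIC))
E
```

```text
time: 18.5
position: [0.5097, 0.19, 0.3978]
tool_rot: [-0.1, 0.987, 0.012, 0.128]
ft_force: [-0.5, -0.7, -1.4]
grip_width: 0.0153
grip_force: 55.0
[0.64121026 0.2161768  0.25116269] [11.59515475  0.02115597 -0.30445427]
```

View pics/w4.png

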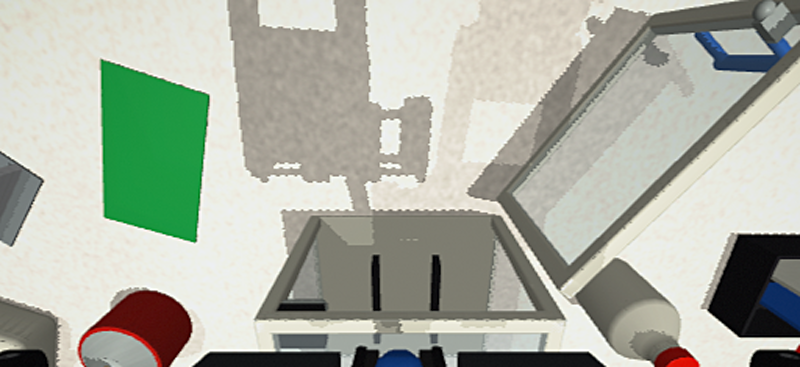

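In this view the cabinet's front top edge runs (256,320)–(566,320). The rail fronts are at (376,256) and (435,256), the door's bottom edge runs (500,197)–(652,28), and the top of its hinge side is at (568,298).

```bash
python3 - <<'E'
from h import *
I,im=pickle.load(open("w4.pkl","rb"));k=1.5625
f=lambda x,y,z:onz(I,((x+.5)/k-.5,(y+.5)/(367/235)-.5),z)
def rep(n,a,b):d=b-a;print(n,a.round(4),b.round(4),"len",np.linalg.norm(d).round(4),"yaw",np.degrees(np.arctan2(-d[0],d[1])).round(2));return d
a,b=f(256,320,.22),f(567,319,.22);rep("topfront",a,b)
a2,b2=f(317,216,.0),f(502,216,.0);rep("botfront",a2,b2)
r,s=f(376,256,.04),f(435,256,.04);rep("rails",r,s)
for nm,m,dx in(("top",(a+b)/2,.095),("bot",(a2+b2)/2,.095),("rail",(r+s)/2,.05)):
    print(nm,"centre@12",(m+R.from_euler('z',12,degrees=True).apply([dx,0,0]))[:2].round(4))
for x in(376,435):
    p,q=f(x,256,.04),f(x+(0 if x==376 else 0),310,.04);d=q-p;print("rail dir",np.degrees(np.arctan2(d[1],d[0])),np.linalg.norm(d))
C=np.array([.661,.2275,0]);Q=R.from_euler('z',12,degrees=True)
for nm,x,y,z in(("door bot hinge inner",500,197,.003),("bot free",652,28,.003),("top hinge low",568,298,.217),("top inner hinge",553,274,.217),("handle",760,68,.11)):
    w=f(x,y,z);print(nm,w.round(4),"cab",Q.inv().apply(w-C).round(4))
E
```

```text
topfront [0.5895 0.1085 0.22  ] [0.5467 0.3123 0.22  ] len 0.2083 yaw 11.86
botfront [0.5897 0.1135 0.    ] [0.5485 0.3141 0.    ] len 0.2048 yaw 11.61
rails [0.6063 0.1847 0.04  ] [0.5937 0.2461 0.04  ] len 0.0627 yaw 11.62
top centre@12 [0.6611 0.2302]
bot centre@12 [0.662  0.2336]
rail centre@12 [0.6489 0.2258]
rail dir 10.098129713067724 0.06671863912353049
rail dir 13.959512638106833 0.06673207804365315
door bot hinge inner [0.5279 0.3044 0.003 ] cab [-0.1142  0.1029  0.003 ]
bot free [0.3536 0.39   0.003 ] cab [-0.2669  0.2229  0.003 ]
top hinge low [0.5329 0.3083 0.217 ] cab [-0.1085  0.1057  0.217 ]
top inner hinge [0.5183 0.2921 0.217 ] cab [-0.1261  0.0929  0.217 ]
handle [0.3753 0.4278 0.11  ] cab [-0.2378  0.2554  0.11  ]
```

```bash
python3 - <<'E'
from h import *
s=lrows([.500,.1918,.251],13,6)
s=lrows([.500,.1918,.10],13,8,s)
E
```

```text
[[2.31,0.01,-0.6,-0.002,-0.0,-0.004,1],[2.31,0.02,-0.61,-0.002,-0.0,-0.004,1],[2.32,0.03,-0.6,-0.002,-0.001,-0.003,1],[2.31,0.04,-0.6,-0.002,0.0,-0.004,1],[2.31,0.05,-0.61,-0.001,0.0,-0.004,1]]
[[2.31,0.06,-0.6,-0.002,-0.0,-0.004,1]]
end err mm [ 0. -0.  0.] max [2.32e+00 6.00e-02 6.10e-01 2.00e-03 1.00e-03 4.00e-03 1.00e+00]
[[0.48,-0.01,1.82,-0.0,-0.0,0.0,1],[0.49,-0.0,1.83,-0.0,-0.0,0.0,1],[0.48,-0.01,1.82,-0.0,-0.0,0.0,1],[0.48,-0.01,1.83,-0.0,-0.0,0.0,1],[0.48,-0.01,1.82,-0.0,-0.0,0.0,1]]
[[0.49,-0.0,1.83,-0.0,-0.0,0.0,1],[0.48,-0.01,1.82,-0.0,-0.0,0.0,1],[0.48,-0.01,1.82,-0.0,-0.0,0.0,1]]
end err mm [-0.  -0.  -0.1] max [0.49 0.01 1.83 0.   0.   0.   1.  ]
```

```bash
python3 -m crank '[[1.2,0.01,-0.3,-0.002,0,-0.004,1],[2.3,0.02,-0.6,-0.002,0,-0.004,1],[2.3,0.03,-0.6,-0.002,0,-0.004,1],[2.3,0.04,-0.6,-0.002,0,-0.004,1],[2.3,0.05,-0.6,-0.002,0,-0.004,1]]'>/dev/null
python3 -m crank '[[2.3,0.06,-0.6,-0.002,0,-0.004,1],[1.2,0.06,-0.3,0,0,0,1],[0,0,0,0,0,0,1]]'
python3 -m crank '[[0.25,0,0.9,0,0,0,1],[0.48,0,1.82,0,0,0,1],[0.48,0,1.82,0,0,0,1],[0.48,0,1.82,0,0,0,1],[0.48,0,1.82,0,0,0,1]]'>/dev/null
python3 -m crank '[[0.48,0,1.82,0,0,0,1],[0.48,0,1.82,0,0,0,1],[0.48,0,1.82,0,0,0,1],[0.25,0,0.9,0,0,0,1],[0,0,0,0,0,0,1]]'
python3 - <<'E'
from h import *
P,Q=lift_now();print(P,Q.as_euler('zyx',degrees=True),np.round(robot.get_obs()["q"],2))
s=lrows([.500,.1918,.05],13,4)
lrows([.6577,.2253,.049],13,14,s)
E
```

```text
time: 19.55
position: [0.3683, 0.1619, 0.3975]
tool_rot: [-0.113, 0.985, 0.017, 0.128]
ft_force: [-0.4, -0.2, -2.2]
grip_width: 0.0156
grip_force: 55.0
time: 20.8
position: [0.3691, 0.1628, 0.2461]
tool_rot: [-0.113, 0.985, 0.017, 0.127]
ft_force: [0.3, -0.4, -2.2]
grip_width: 0.0154
grip_force: 55.0
[0.49952917 0.19327695 0.09938211] [13.09759715  0.13100924  0.02389071] [ 0.12  0.26  2.15  0.07  0.47 -1.74]
[[0.32,-0.04,1.2,0.0,-0.001,0.0,1],[0.32,-0.03,1.2,0.001,-0.0,0.001,1],[0.32,-0.04,1.2,-0.0,-0.001,0.0,1],[0.33,-0.03,1.2,0.0,-0.0,0.0,1]]
end err mm [ 0. -0.  0.] max [3.3e-01 4.0e-02 1.2e+00 1.0e-03 1.0e-03 1.0e-03 1.0e+00]
[[-1.11,-0.02,0.3,0.0,-0.0,0.0,1],[-1.11,-0.02,0.3,0.0,-0.0,0.0,1],[-1.11,-0.02,0.3,0.0,-0.0,0.0,1],[-1.12,-0.02,0.31,0.0,-0.0,0.0,1],[-1.11,-0.02,0.3,0.0,-0.0,0.0,1]]
[[-1.11,-0.03,0.3,0.0,-0.0,0.0,1],[-1.11,-0.02,0.3,0.0,-0.0,0.0,1],[-1.11,-0.02,0.3,0.0,-0.0,0.0,1],[-1.11,-0.02,0.3,0.0,-0.0,0.0,1],[-1.12,-0.02,0.3,0.0,-0.0,0.0,1]]
[[-1.11,-0.02,0.31,0.0,-0.0,0.0,1],[-1.11,-0.02,0.3,0.0,-0.0,0.0,1],[-1.11,-0.02,0.3,0.0,-0.0,0.0,1],[-1.11,-0.02,0.3,0.0,-0.0,0.0,1]]
end err mm [ 0. -0. -0.] max [1.12 0.03 0.31 0.   0.   0.   1.  ]
```

```bash
python3 -m crank '[[0.32,-0.03,1.2,0,0,0,1],[0.32,-0.03,1.2,0,0,0,1],[0.32,-0.03,1.2,0,0,0,1],[0.32,-0.03,1.2,0,0,0,1],[0,0,0,0,0,0,1]]'
python3 -m crank '[[-0.6,-0.02,0.16,0,0,0,1],[-1.1,-0.02,0.3,0,0,0,1],[-1.1,-0.02,0.3,0,0,0,1],[-1.1,-0.02,0.3,0,0,0,1],[-1.1,-0.02,0.3,0,0,0,1]]'
python3 -m crank '[[-1.1,-0.02,0.3,0,0,0,1],[-1.1,-0.02,0.3,0,0,0,1],[-1.1,-0.02,0.3,0,0,0,1],[-0.6,-0.02,0.16,0,0,0,1],[0,0,0,0,0,0,1]]'
python3 - <<'E'
from h import *
P,Q=lift_now();print(P,Q.as_euler('zyx',degrees=True),np.round(robot.get_obs()["q"],2))
s=lrows([.6577,.2253,.048],13,6)
T=cams.camera_info("top");it=cams.camera("top");S=cams.camera_info("scene");im=cams.camera("scene")
D=P+[0,0,.021]
for I,m in((S,im),(T,it)):
    b=blobs(mask(m,125,165,40,30))
    for c in b[:2]:e=cv2.minAreaRect(c);w=onz(I,e[0],D[2]);print(np.round(e[0],1),np.round(e[1],1),"in lifter mm",(Q.inv().apply(w-P)*1000).round(1))
E
```

```text
time: 21.42
position: [0.3695, 0.1619, 0.1971]
tool_rot: [-0.113, 0.985, 0.017, 0.128]
ft_force: [-0.2, 0.0, -2.1]
grip_width: 0.0157
grip_force: 55.0
time: 22.05
position: [0.4207, 0.1728, 0.1969]
tool_rot: [-0.113, 0.985, 0.017, 0.128]
ft_force: [0.2, -0.2, -2.0]
grip_width: 0.0155
grip_force: 55.0
time: 22.68
position: [0.4597, 0.1811, 0.1965]
tool_rot: [-0.113, 0.985, 0.017, 0.128]
ft_force: [-0.1, -0.6, -1.9]
grip_width: 0.0155
grip_force: 55.0
[0.59042299 0.21164324 0.05010523] [13.10286263  0.01631558  0.04141579] [ 0.13  0.46  2.    0.07  0.42 -1.72]
[[-1.1,-0.03,0.33,0.0,-0.0,0.0,1],[-1.09,-0.02,0.32,0.0,-0.0,0.001,1],[-1.1,-0.03,0.33,0.001,-0.0,-0.0,1],[-1.1,-0.02,0.33,-0.0,-0.0,0.0,1],[-1.09,-0.03,0.32,0.0,-0.0,0.0,1]]
[[-1.1,-0.03,0.33,0.0,-0.0,0.001,1]]
end err mm [-0.  0. -0.] max [1.1e+00 3.0e-02 3.3e-01 1.0e-03 0.0e+00 1.0e-03 1.0e+00]
[291.5 148.5] [17. 13.] in lifter mm [-20.3  -4.4  21. ]
[306.  148.5] [15.  8.] in lifter mm [ 28.5 -12.6  21. ]
[190.  165.2] [17.7 25.5] in lifter mm [-11.8   3.7  21. ]
```

```bash
python3 -m crank '[[-0.6,-0.02,0.18,0,0,0,1],[-1.1,-0.03,0.33,0,0,0,1],[-1.1,-0.03,0.33,0,0,0,1],[-1.1,-0.03,0.33,0,0,0,1],[-1.1,-0.03,0.33,0,0,0,1]]'
python3 -m crank '[[-0.7,-0.02,0.2,0,0,0,1],[-0.4,-0.01,0.12,0,0,0,1],[0,0,0,0,0,0,1]]'
python3 - <<'E'
from h import *
P,Q=lift_now();print(P,Q.as_euler('zyx',degrees=True))
s=lrows([.6577,.2253,.048],13,2)
T=cams.camera_info("top");it=cams.camera("top");S=cams.camera_info("scene");im=cams.camera("scene")
D=P+[0,0,.021]
for I,m in((S,im),(T,it)):
    b=blobs(mask(m,125,165,40,30))
    for c in b[:3]:
        e=cv2.minAreaRect(c);w=onz(I,e[0],D[2]);print(np.round(e[0],1),np.round(e[1],1),"in lifter mm",(Q.inv().apply(w-P)*1000).round(1))
E
```

```text
time: 23.4
position: [0.5114, 0.1917, 0.1948]
tool_rot: [-0.113, 0.985, 0.017, 0.128]
ft_force: [1.1, -0.5, -2.0]
grip_width: 0.0157
grip_force: 55.0
time: 23.78
position: [0.5217, 0.1938, 0.1945]
tool_rot: [-0.113, 0.985, 0.017, 0.128]
ft_force: [-0.6, 0.1, -1.1]
grip_width: 0.0156
grip_force: 55.0
[0.65239285 0.22435651 0.04800737] [13.10473214  0.03789661  0.03694744]
[[-0.26,0.0,0.07,0.001,-0.0,0.001,1],[-0.25,0.01,0.07,0.0,-0.001,0.001,1]]
end err mm [ 0. -0. -0.] max [0.26  0.01  0.07  0.001 0.001 0.001 1.   ]
[315. 147.] [16. 26.] in lifter mm [-1.2 -4.8 21. ]
[185.9 143.2] [18.8 24.5] in lifter mm [11.3  3.7 21. ]
```

```bash
python3 -m crank '[[-0.26,0,0.07,0,0,0,1],[-0.25,0.01,0.07,0,0,0,1],[-0.1,0,0.03,0,0,0,1],[0,0,0,0,0,0,1]]'
python3 -m crank '[[0.05,0,0.19,0,0,0,1],[0.05,0,0.19,0,0,0,1],[0.05,0,0.19,0,0,0,1],[0.05,0,0.19,0,0,0,1],[0,0,0,0,0,0,1]]'
python3 -m crank '[[0.05,0,0.19,0,0,0,1],[0,0,0,0,0,0,1]]'
python3 -c "
from h import *
P,Q=lift_now();print(P,Q.as_euler('zyx',degrees=True))"
python3 -m crank '[[0.05,0,0.19,0,0,0,1],[0,0,0,0,0,0,1]]'
python3 -m crank '[[0.05,0,0.19,0,0,0,1],[0,0,0,0,0,0,1]]'
```

```text
time: 24.38
position: [0.5279, 0.1954, 0.1945]
tool_rot: [-0.113, 0.985, 0.017, 0.128]
ft_force: [0.8, 0.2, -0.6]
grip_width: 0.0158
grip_force: 55.0
time: 25.0
position: [0.5276, 0.1953, 0.1864]
tool_rot: [-0.113, 0.985, 0.017, 0.128]
ft_force: [0.2, 0.1, -1.8]
grip_width: 0.0157
grip_force: 55.0
time: 25.25
position: [0.5277, 0.1954, 0.1845]
tool_rot: [-0.113, 0.985, 0.017, 0.128]
ft_force: [0.3, -0.2, -2.4]
grip_width: 0.016
grip_force: 55.0
[0.65835732 0.22590734 0.03802921] [13.10666189  0.04333271  0.03389865]
time: 25.5
position: [0.5279, 0.1954, 0.1827]
tool_rot: [-0.113, 0.985, 0.017, 0.128]
ft_force: [-0.0, 0.0, -0.5]
grip_width: 0.0156
grip_force: 55.0
time: 25.75
position: [0.5277, 0.1954, 0.1806]
tool_rot: [-0.113, 0.985, 0.017, 0.128]
ft_force: [0.3, -0.6, -1.4]
grip_width: 0.0154
grip_force: 55.0
```

```bash
python3 -m crank '[[0.05,0,0.19,0,0,0,1],[0.05,0,0.19,0,0,0,1],[0.05,0,0.19,0,0,0,1],[0,0,0,0,0,0,1],[0,0,0,0,0,0,1]]'
python3 - <<'E'
from h import *
P,Q=lift_now();print(P,Q.as_euler('zyx',degrees=True))
C=np.array([.661,.229,.0]);RC=R.from_euler('z',12,degrees=True)
for n in("scene","top"):
    I=cams.camera_info(n);m=cams.camera(n)
    for c in blobs(mask(m,125,165,40,30))[:3]:
        e=cv2.minAreaRect(c);w=onz(I,e[0],.058);x,y,ww,h=cv2.boundingRect(c);print(n,np.round(e[0],1),(x,y,ww,h),cv2.contourArea(c),w.round(4),"in cab mm",(RC.inv().apply(w-C)*1000).round(1))
    pr=np.array([proj(I,C+[.045*np.cos(a),.045*np.sin(a),.058]) for a in np.linspace(0,6.28,40)]);print("pred bbox",pr.min(0).round(1),pr.max(0).round(1))
s=lrows([.5,.1922,.028],13.1,14)
E
```

```text
time: 26.38
position: [0.5278, 0.1954, 0.1748]
tool_rot: [-0.113, 0.985, 0.017, 0.128]
ft_force: [-0.2, -0.1, -1.0]
grip_width: 0.0155
grip_force: 55.0
[0.65851674 0.22598856 0.02837929] [13.10469526  0.02507026  0.03826893]
scene [316.5 149.5] (303, 141, 28, 18) 345.0 [0.6584 0.2203 0.058 ] in cab mm [-4.3 -8.  58. ]
pred bbox [304.1 140.5] [330.2 155.9]
top [186.2 143. ] (175, 134, 25, 21) 375.5 [0.667  0.2317 0.058 ] in cab mm [ 6.4  1.4 58. ]
pred bbox [174.8 133. ] [198.9 156.1]
[[1.12,0.02,-0.29,0.0,-0.0,-0.0,1],[1.12,0.03,-0.3,0.0,-0.0,-0.0,1],[1.12,0.02,-0.29,0.0,-0.0,-0.0,1],[1.12,0.02,-0.29,0.0,-0.0,-0.0,1],[1.12,0.02,-0.3,0.0,-0.0,-0.0,1]]
[[1.12,0.03,-0.29,0.0,-0.0,-0.0,1],[1.12,0.02,-0.29,0.0,-0.0,-0.0,1],[1.12,0.02,-0.29,0.0,-0.0,-0.0,1],[1.12,0.02,-0.3,0.0,-0.0,-0.0,1],[1.12,0.03,-0.29,0.001,-0.0,-0.0,1]]
[[1.12,0.02,-0.29,-0.0,-0.0,-0.0,1],[1.12,0.02,-0.3,-0.0,-0.0,-0.0,1],[1.12,0.02,-0.29,-0.0,-0.0,-0.0,1],[1.12,0.02,-0.29,-0.0,-0.0,-0.0,1]]
end err mm [-0.1  0.   0. ] max [1.12e+00 3.00e-02 3.00e-01 1.00e-03 0.00e+00 0.00e+00 1.00e+00]
```

```bash
for i in 1; do python3 -m crank '[[0.6,0.01,-0.15,0,0,0,1],[1.12,0.02,-0.29,0,0,0,1],[1.12,0.02,-0.3,0,0,0,1],[1.12,0.02,-0.29,0,0,0,1],[1.12,0.02,-0.29,0,0,0,1]]'
python3 -m crank '[[1.12,0.02,-0.3,0,0,0,1],[1.12,0.02,-0.29,0,0,0,1],[1.12,0.02,-0.3,0,0,0,1],[1.12,0.02,-0.29,0,0,0,1],[1.12,0.02,-0.29,0,0,0,1]]'
python3 -m crank '[[1.12,0.02,-0.3,0,0,0,1],[1.12,0.02,-0.29,0,0,0,1],[1.12,0.02,-0.3,0,0,0,1],[1.12,0.02,-0.29,0,0,0,1],[0.8,0.02,-0.2,0,0,0,1]]'; done
python3 - <<'E'
from h import *
P,Q=lift_now();print(P,Q.as_euler('zyx',degrees=True),np.round(robot.get_obs()["q"],2))
s=lrows([.497,.19,.08],13.1,3)
s=lrows([.578,-.0655,.08],-1.6,10,s)
lrows([.578,-.0655,.005],-1.6,5,s)
E
```

```text
time: 27.1
position: [0.4755, 0.1842, 0.1747]
tool_rot: [-0.113, 0.985, 0.017, 0.128]
ft_force: [1.4, -0.3, 0.0]
grip_width: 0.0156
grip_force: 55.0
time: 27.72
position: [0.4191, 0.1721, 0.1745]
tool_rot: [-0.113, 0.985, 0.017, 0.128]
ft_force: [-0.2, -0.2, -0.4]
grip_width: 0.0156
grip_force: 55.0
time: 28.35
position: [0.3656, 0.1607, 0.1743]
tool_rot: [-0.113, 0.985, 0.017, 0.128]
ft_force: [-0.0, 0.1, -1.2]
grip_width: 0.0155
grip_force: 55.0
[0.49621333 0.1912248  0.02780164] [13.10196374  0.049896    0.03451267] [ 0.11  0.45  2.25  0.18  0.2  -1.86]
[[-0.46,-0.03,-1.68,0.0,-0.0,-0.0,1],[-0.45,-0.04,-1.67,0.001,-0.0,-0.0,1],[-0.46,-0.03,-1.68,-0.0,-0.001,-0.0,1]]
end err mm [-0. -0. -0.] max [4.60e-01 4.00e-02 1.68e+00 1.00e-03 1.00e-03 0.00e+00 1.00e+00]
[[-0.25,-2.33,0.06,0.007,-0.0,0.025,1],[-0.3,-2.33,0.07,0.006,-0.0,0.025,1],[-0.37,-2.31,0.09,0.007,-0.0,0.024,1],[-0.42,-2.31,0.1,0.006,-0.0,0.025,1],[-0.48,-2.29,0.12,0.007,-0.0,0.025,1]]
[[-0.53,-2.28,0.13,0.006,-0.0,0.025,1],[-0.59,-2.26,0.15,0.007,-0.001,0.024,1],[-0.65,-2.25,0.16,0.006,0.0,0.025,1],[-0.7,-2.23,0.17,0.007,0.0,0.025,1],[-0.75,-2.22,0.2,0.007,0.0,0.025,1]]
end err mm [0. 0. 0.] max [7.50e-01 2.33e+00 2.00e-01 7.00e-03 1.00e-03 2.50e-02 1.00e+00]
[[0.38,-0.0,1.45,-0.0,0.0,-0.0,1],[0.39,-0.01,1.45,-0.0,0.0,-0.0,1],[0.38,-0.0,1.45,-0.0,0.0,-0.0,1],[0.39,-0.01,1.45,-0.0,0.0,-0.0,1],[0.38,-0.0,1.45,-0.0,0.0,-0.0,1]]
end err mm [-0. -0.  0.] max [0.39 0.01 1.45 0.   0.   0.   1.  ]
```

```bash
python3 -m crank '[[-0.46,-0.03,-1.68,0,0,0,1],[-0.46,-0.03,-1.68,0,0,0,1],[-0.46,-0.03,-1.68,0,0,0,1]]'>/dev/null
python3 -m crank '[[-0.25,-2.33,0.06,0.0065,0,0.025,1],[-0.3,-2.33,0.07,0.0065,0,0.025,1],[-0.37,-2.31,0.09,0.0065,0,0.025,1],[-0.42,-2.31,0.1,0.0065,0,0.025,1],[-0.48,-2.3,0.12,0.0065,0,0.025,1]]'>/dev/null
python3 -m crank '[[-0.53,-2.28,0.13,0.0065,0,0.025,1],[-0.6,-2.26,0.15,0.0065,0,0.025,1],[-0.65,-2.25,0.16,0.0065,0,0.025,1],[-0.7,-2.23,0.17,0.0065,0,0.025,1],[-0.75,-2.22,0.2,0.0065,0,0.025,1]]'
python3 -m crank '[[0,0,0,0,0,0,1]]'>/dev/null
python3 - <<'E'
from h import *
P,Q=lift_now();print(P,Q.as_euler('zyx',degrees=True),np.round(robot.get_obs()["q"],2))
s=lrows([.5775,-.0655,.006],-1.6,5)
E
```

```text
time: 29.98
position: [0.4446, -0.0624, 0.226]
tool_rot: [0.015, 0.992, 0.001, 0.128]
ft_force: [-0.2, 0.0, -1.0]
grip_width: 0.0155
grip_force: 55.0
[ 0.57973113 -0.06717622  0.07986378] [-1.81482042 -0.0046232   0.0499148 ] [-0.45  0.36  2.07  0.23  0.49 -2.18]
[[0.42,0.02,1.42,-0.0,0.0,-0.001,1],[0.43,0.01,1.41,-0.0,0.0,-0.001,1],[0.42,0.02,1.42,-0.0,0.0,-0.0,1],[0.42,0.02,1.41,-0.0,0.0,-0.001,1],[0.42,0.02,1.42,-0.0,0.0,-0.001,1]]
end err mm [-0. -0. -0.] max [4.30e-01 2.00e-02 1.42e+00 0.00e+00 0.00e+00 1.00e-03 1.00e+00]
```

```bash
python3 -m crank '[[0.42,0.02,1.42,0,0,0,1],[0.42,0.02,1.42,0,0,0,1],[0.42,0.02,1.42,0,0,0,1],[0.42,0.02,1.42,0,0,0,1],[0.4,0.02,1.35,0,0,0,1]]'
python3 -m crank '[[0.03,0,0.1,0,0,0,1],[0.03,0,0.1,0,0,0,1],[0,0,0,0,0,0,1]]'
python3 -c "
from h import *
P,Q=lift_now();print(P,Q.as_euler('zyx',degrees=True))"
```

```text
time: 30.72
position: [0.4417, -0.0591, 0.1524]
tool_rot: [0.014, 0.992, 0.001, 0.128]
ft_force: [0.0, 0.4, -0.3]
grip_width: 0.0157
grip_force: 55.0
time: 31.1
position: [0.4425, -0.0601, 0.1512]
tool_rot: [0.015, 0.992, 0.001, 0.129]
ft_force: [0.7, 0.9, -0.7]
grip_width: 0.0156
grip_force: 55.0
[ 0.57664548 -0.06378265  0.00472821] [-1.67752848  0.04641822  0.08083707]
```

```bash
python3 -m crank '[[0.03,0,0.1,0,0,0,1],[0.02,0,0.08,0,0,0,1],[0,0,0,0,0,0,1]]'
python3 -m crank '[[0,0,0,0,0,0,0.7],[0,0,0,0,0,0,0.7],[0,0,0,0,0,0,0.3],[0,0,0,0,0,0,0],[0,0,0,0,0,0,0]]'
python3 -m crank '[[0,0,0,0,0,0,0],[0,0,0,0,0,0,0],[0,0,0,0,0,0,0],[0,0,0,0,0,0,0],[0,0,0,0,0,0,0]]'
python3 -m crank '[[0,0,-1.5,0,0,0,0],[0,0,-2,0,0,0,0],[0,0,-2.5,0,0,0,0],[0,0,-3,0,0,0,0],[0,0,-3,0,0,0,0]]'
python3 - <<'E'
from h import *
o=robot.get_obs();print(np.round(o["q"],2))
I=cams.camera_info("wrist");im=cams.camera("wrist")
g=mask(im,45,80,100,30)
L=[];Q=[]
for c in blobs(g,500):print("green",np.round(cv2.boxPoints(cv2.minAreaRect(c))).tolist())
for c in blobs(mask(im,105,128,100,40))[:3]:print("blue",cv2.boundingRect(c))
Ls=R.from_euler('z',-1.6,degrees=True)
print([proj(I,np.array([.577,-.0645,.003])+Ls.apply(k)).round(0).tolist() for k in([-.131,0,.109],[-.055,.022,.003],[-.055,-.022,.003])])
E
```

```text
time: 31.48
position: [0.4424, -0.0602, 0.1493]
tool_rot: [0.015, 0.992, 0.001, 0.129]
ft_force: [-2.0, 0.1, 4.5]
grip_width: 0.0157
grip_force: 55.0
time: 32.1
position: [0.4424, -0.0602, 0.1489]
tool_rot: [0.015, 0.992, 0.001, 0.128]
ft_force: [1.0, -1.1, 0.5]
grip_width: 0.0485
grip_force: 0.0
time: 32.72
position: [0.4424, -0.0602, 0.1489]
tool_rot: [0.015, 0.992, 0.001, 0.128]
ft_force: [0.3, -1.4, -0.6]
grip_width: 0.0867
grip_force: 0.0
time: 33.35
position: [0.4113, -0.0598, 0.2657]
tool_rot: [0.015, 0.992, 0.001, 0.128]
ft_force: [-0.3, -0.8, 0.4]
grip_width: 0.0873
grip_force: 0.0
[-0.48  0.23  2.1   0.21  0.59 -2.19]
green [[223.0, 248.0], [225.0, 176.0], [298.0, 178.0], [296.0, 250.0]]
blue (183, 27, 12, 90)
blue (247, 181, 17, 30)
[[254.0, 194.0], [270.0, 204.0], [238.0, 204.0]]
```

The lifter stands on its mat. Next is the door: I check for obstacles behind it, then plan the approach to its outer side.

```bash
python3 - <<'E'
from h import *
I,im=pickle.load(open("w4.pkl","rb"));k=1.5625
print("washbottle foot ~",onz(I,(600/k,262/k),0)," cap",onz(I,(676/k,355/k),.17))
T=cams.camera_info("top");print("top cap",onz(T,(114.5,152),.17))
C=np.array([.661,.229]);H=np.array([.5345,.3095]);a=np.radians(153.8);d=np.array([np.cos(a),np.sin(a)]);n=np.array([np.cos(a-np.pi/2),np.sin(a-np.pi/2)])
st=H+.195*d+.075*n;print("start",st,"bar",H+.195*d+.035*n)
f=lambda p,yaw,tcpz,N,s=None:rows([*p,tcpz-.051],Rt(yaw,0),N,1,s)
s=f((.42,.10),-40,.32,6);s=f(st,-116.2,.32,13,s);s=f(st,-116.2,.165,5,s)
E
```

```text
washbottle foot ~ [0.57869412 0.44431428 0.        ]  cap [0.58762    0.44472123 0.17      ]
top cap [0.60047032 0.45477997 0.17      ]
start [0.39264756 0.46288802] bar [0.37498732 0.42699768]
[[-0.28,2.67,-0.8,0.015,0.042,0.111,1],[0.06,2.68,-0.85,0.015,0.042,0.111,1],[0.39,2.63,-0.88,0.015,0.041,0.11,1],[0.71,2.56,-0.9,0.016,0.042,0.111,1],[1.02,2.45,-0.9,0.015,0.042,0.111,1]]
[[1.33,2.31,-0.89,0.015,0.042,0.111,1]]
end err mm [-0.  0. -0.] max [1.33  2.68  0.9   0.016 0.042 0.111 1.   ]
[[1.96,2.0,-0.0,-0.0,0.0,0.102,1],[2.15,1.8,-0.0,-0.0,0.0,0.103,1],[2.32,1.56,-0.0,-0.0,0.0,0.102,1],[2.47,1.31,-0.0,-0.0,0.0,0.102,1],[2.59,1.06,-0.0,-0.0,0.0,0.102,1]]
[[2.69,0.79,-0.0,-0.0,0.0,0.103,1],[2.75,0.51,-0.0,-0.0,0.0,0.102,1],[2.79,0.23,-0.0,-0.0,0.0,0.102,1],[2.8,-0.06,-0.0,-0.0,0.0,0.102,1],[2.78,-0.34,-0.0,-0.0,0.0,0.103,1]]
[[2.73,-0.63,-0.0,-0.0,0.0,0.102,1],[2.65,-0.9,-0.0,-0.0,0.0,0.102,1],[2.54,-1.17,-0.0,-0.0,0.0,0.102,1]]
end err mm [ 0. -0.  0.] max [2.8   2.    0.    0.    0.    0.103 1.   ]
[[0.0,0.0,3.1,-0.0,0.0,0.0,1],[0.0,0.0,3.1,-0.0,0.0,0.0,1],[0.0,0.0,3.1,-0.0,0.0,0.0,1],[0.0,0.0,3.1,-0.0,0.0,0.0,1],[0.0,0.0,3.1,-0.0,0.0,0.0,1]]
end err mm [0. 0. 0.] max [0.  0.  3.1 0.  0.  0.  1. ]
```

```bash
python3 -m crank '[[-0.28,2.67,-0.8,0.015,0.042,0.11,1],[0.06,2.68,-0.85,0.015,0.042,0.11,1],[0.4,2.63,-0.9,0.015,0.042,0.11,1],[0.7,2.56,-0.9,0.015,0.042,0.11,1],[1,2.45,-0.9,0.015,0.042,0.11,1]]'>/dev/null
python3 -m crank '[[1.33,2.3,-0.9,0.015,0.042,0.11,1],[0,0,0,0,0,0,1]]'
python3 - <<'E'
from h import *
rows([.3926,.4629,.269],Rt(-116.2,0),13,1)
print(np.round(robot.get_obs()["q"],2))
E
```

```text
time: 34.28
position: [0.4202, 0.1001, 0.317]
tool_rot: [0.337, 0.942, 0.001, -0.002]
ft_force: [1.0, -0.2, -0.4]
grip_width: 0.0252
grip_force: 0.0
[[1.93,2.02,-0.01,-0.0,-0.0,0.103,1],[2.14,1.82,-0.02,-0.0,-0.001,0.103,1],[2.3,1.58,-0.01,-0.0,0.0,0.103,1],[2.46,1.34,-0.02,-0.001,-0.0,0.104,1],[2.58,1.08,-0.01,0.0,-0.0,0.103,1]]
[[2.68,0.8,-0.02,0.0,-0.001,0.103,1],[2.75,0.53,-0.02,-0.0,-0.0,0.103,1],[2.79,0.24,-0.02,-0.0,-0.0,0.103,1],[2.8,-0.05,-0.01,-0.0,-0.001,0.103,1],[2.78,-0.33,-0.02,-0.0,0.0,0.104,1]]
[[2.72,-0.63,-0.02,-0.001,-0.0,0.103,1],[2.65,-0.9,-0.02,0.0,-0.0,0.103,1],[2.55,-1.16,-0.03,0.0,-0.001,0.103,1]]
end err mm [-0. -0. -0.] max [2.80e+00 2.02e+00 3.00e-02 1.00e-03 1.00e-03 1.04e-01 1.00e+00]
[-0.03  0.23  1.86  0.    1.05 -0.91]
```

```bash
python3 -m crank '[[1.93,2,0,0,0,0.103,1],[2.14,1.8,0,0,0,0.103,1],[2.3,1.58,0,0,0,0.103,1],[2.46,1.34,0,0,0,0.103,1],[2.58,1.08,0,0,0,0.103,1]]'>/dev/null
python3 -m crank '[[2.68,0.8,0,0,0,0.103,1],[2.75,0.53,0,0,0,0.103,1],[2.8,0.24,0,0,0,0.103,1],[2.8,-0.05,0,0,0,0.103,1],[2.78,-0.33,0,0,0,0.103,1]]'>/dev/null
python3 -m crank '[[2.7,-0.63,0,0,0,0.103,1],[2.65,-0.9,0,0,0,0.103,1],[2.55,-1.16,0,0,0,0.103,1],[0,0,0,0,0,0,1]]'
python3 - <<'E'
from h import *
print(np.round(robot.get_obs()["q"],2))
s=rows([.3926,.4629,.114],Rt(-116.2,0),5,1)
# handle now from scene/top: blue bar
for n in("scene","top"):
    I=cams.camera_info(n);m=cams.camera(n);p=proj(I,[.375,.427,.11]);print(n,p,[ (cv2.boundingRect(c)) for c in blobs(mask(m,105,128,80,40),3) if abs(np.array(cv2.minAreaRect(c)[0])-p).max()<25])
# one row of the hinge rotation, tool frame
for o in(.075,.06):
    th=-np.radians(8);h=np.array([-o,.195]);Rm=np.array([[np.cos(th),-np.sin(th)],[np.sin(th),np.cos(th)]]);print(o,"row shift",(h-Rm@h)*100,th)
E
```

```text
time: 36.02
position: [0.3928, 0.4619, 0.317]
tool_rot: [0.849, 0.529, -0.001, -0.002]
ft_force: [-0.6, -0.3, 0.5]
grip_width: 0.0007
grip_force: 0.0
[0.68 0.48 1.45 0.   1.21 1.13]
[[0.02,0.0,3.04,-0.001,-0.0,0.0,1],[0.01,0.0,3.04,-0.001,-0.0,0.001,1],[0.02,-0.0,3.04,-0.001,-0.0,0.0,1],[0.02,-0.01,3.04,-0.001,-0.0,0.0,1],[0.01,-0.01,3.04,-0.001,-0.0,0.001,1]]
end err mm [0. 0. 0.] max [2.00e-02 1.00e-02 3.04e+00 1.00e-03 0.00e+00 1.00e-03 1.00e+00]
scene [239.64339462 102.83011867] [(237, 94, 4, 20)]
top [124.83864997 219.41288494] []
0.075 row shift [-2.78686495 -0.8540256 ] -0.13962634015954636
0.06 row shift [-2.77226706 -0.64526595] -0.13962634015954636
```

```bash
python3 -m crank '[[0.02,0,3.04,0,0,0,1],[0.02,0,3.04,0,0,0,1],[0.02,0,3.04,0,0,0,1],[0.02,0,3.04,0,0,0,1],[0.01,0,3.04,0,0,0,1]]'
python3 -m crank '[[-0.9,0,0,0,0,0,1],[-0.8,0,0,0,0,0,1],[0,0,0,0,0,0,1]]'
python3 -m crank '[[-1.04,-0.28,0,0,0,-0.052,1],[-2.07,-0.5,0,0,0,-0.105,1],[-2.07,-0.5,0,0,0,-0.105,1]]'
python3 - <<'E'
from h import *
o=robot.get_obs();m=R.from_quat(o["tool_rot"]).as_matrix();H=np.array([.5345,.3095,0]);print("hinge in tool",(m.T@(H-np.array(o["position"])))[:2])
I=cams.camera_info("scene");im=cams.camera("scene");p=proj(I,[.35,.38,.11]);print([cv2.boundingRect(c) for c in blobs(mask(im,105,128,80,40),3) if abs(np.array(cv2.minAreaRect(c)[0])-p).max()<40])
for th in(128,122,116,110):
    a=np.radians(-78-th);print(th,proj(I,[*(H[:2]+.195*np.array([np.cos(a),np.sin(a)])+.035*np.array([np.sin(a),-np.cos(a)])),.11]))
E
```

```text
time: 36.75
position: [0.3929, 0.4612, 0.1652]
tool_rot: [0.849, 0.528, -0.001, -0.002]
ft_force: [-0.1, 0.6, -0.6]
grip_width: 0.0007
grip_force: 0.0
time: 37.12
position: [0.3852, 0.4469, 0.1676]
tool_rot: [0.849, 0.528, -0.0, -0.002]
ft_force: [0.2, 1.0, 0.1]
grip_width: 0.0001
grip_force: 0.0
time: 37.5
position: [0.3549, 0.4046, 0.1676]
tool_rot: [0.772, 0.636, 0.002, -0.002]
ft_force: [1.3, -0.7, -0.0]
grip_width: 0.0004
grip_force: 0.4
hinge in tool [-0.05985522  0.19472941]
[(231, 98, 5, 21)]
128 [239.51831771 102.90355631]
122 [236.07478412 105.21227454]
116 [233.05752219 107.72585732]
110 [230.50551688 110.4250622 ]
```

```bash
python3 -m crank '[[-2.07,-0.5,0,0,0,-0.105,1],[-2.07,-0.5,0,0,0,-0.105,1],[-2.07,-0.5,0,0,0,-0.105,1],[-2.07,-0.5,0,0,0,-0.105,1],[-2.07,-0.5,0,0,0,-0.105,1]]'
python3 -m crank '[[-2.07,-0.5,0,0,0,-0.105,1],[-2.07,-0.5,0,0,0,-0.105,1],[-2.07,-0.5,0,0,0,-0.105,1],[-2.07,-0.5,0,0,0,-0.105,1],[-2.07,-0.5,0,0,0,-0.105,1]]'
cat >dr.py <<'E'
from h import *
o=robot.get_obs();q=R.from_quat(o["tool_rot"]).as_matrix();H=np.array([.5345,.3095,0]);print("hinge in tool",(q.T@(H-np.array(o["position"])))[:2],"yaw",np.degrees(np.arctan2(-q[0,1],q[1,1])),"q",np.round(o["q"],2))
I=cams.camera_info("scene");im=cams.camera("scene")
def bar(th,z=.11):
    a=np.radians(-78-th);return proj(I,[*(H[:2]+.195*np.array([np.cos(a),np.sin(a)])+.035*np.array([np.sin(a),-np.cos(a)])),z])
B=[cv2.boundingRect(c) for c in blobs(mask(im,105,128,80,40),3)]
for b in B:
    c=np.array([b[0]+b[2]/2-.5,b[1]+b[3]/2-.5]);t=min(range(0,130),key=lambda t:np.linalg.norm(bar(t)-c));e=np.linalg.norm(bar(t)-c)
    if e<6:print("bar",b,"door deg",t,"err",e)
E
python3 dr.py
```

```text
time: 38.17
position: [0.3319, 0.3018, 0.167]
tool_rot: [0.581, 0.814, 0.002, -0.002]
ft_force: [0.0, 0.5, -0.6]
grip_width: 0.0002
grip_force: 0.4
time: 38.8
position: [0.3634, 0.2008, 0.1664]
tool_rot: [0.35, 0.937, 0.002, -0.001]
ft_force: [0.8, 0.6, -0.3]
grip_width: 0.0006
grip_force: 0.4
hinge in tool [-0.05832637  0.19387646] yaw -40.99998237576535 q [ 0.23  0.49  2.06  0.01  0.58 -0.63]
bar (232, 127, 6, 22) door deg 56 err 1.6218493392188598
```

```bash
python3 -m crank '[[-2.07,-0.5,0,0,0,-0.105,1],[-2.07,-0.5,0,0,0,-0.105,1],[-2.07,-0.5,0,0,0,-0.105,1],[-2.07,-0.5,0,0,0,-0.105,1],[-2.07,-0.5,0,0,0,-0.105,1]]'
python3 -m crank '[[-2.07,-0.5,0,0,0,-0.105,1],[-2.07,-0.5,0,0,0,-0.105,1],[0,0,0,0,0,0,1]]'
python3 dr.py
```

```text
time: 39.48
position: [0.4405, 0.1297, 0.1657]
tool_rot: [0.096, 0.995, 0.002, -0.001]
ft_force: [0.8, 0.9, 0.4]
grip_width: 0.0007
grip_force: 0.5
time: 39.85
position: [0.4814, 0.1139, 0.1655]
tool_rot: [-0.007, 1.0, 0.002, 0.0]
ft_force: [-0.2, 0.3, -0.1]
grip_width: 0.0002
grip_force: 0.0
hinge in tool [-0.05567549  0.1943329 ] yaw 0.7633296617405108 q [ 0.    0.56  1.87  0.    0.71 -1.58]
bar (271, 156, 4, 8) door deg 9 err 5.059077151656504
```

```bash
python3 -m crank '[[-1.04,-0.26,0,0,0,-0.052,1],[-1.04,-0.26,0,0,0,-0.052,1],[-0.7,-0.17,0,0,0,-0.035,1]]'
python3 -m crank '[[-0.5,-0.13,0,0,0,-0.026,1],[-0.5,-0.13,0,0,0,-0.026,1]]'
python3 -m crank '[[-0.5,-0.13,0,0,0,-0.026,1],[0,0,0,0,0,0,1]]'
python3 -m crank '[[-0.4,-0.05,0,0,0,0,1],[0,0,0,0,0,0,1]]'
python3 dr.py
```

```text
time: 40.28
position: [0.5063, 0.1093, 0.1647]
tool_rot: [-0.078, 0.997, 0.002, -0.002]
ft_force: [-0.5, 0.3, 0.5]
grip_width: 0.0004
grip_force: 0.2
time: 40.52
position: [0.5135, 0.1082, 0.1642]
tool_rot: [-0.105, 0.994, 0.002, -0.007]
ft_force: [-11.5, -1.6, 8.0]
grip_width: 0.0005
grip_force: 5.5
time: 40.78
position: [0.5166, 0.1078, 0.1638]
tool_rot: [-0.117, 0.993, 0.002, -0.009]
ft_force: [-10.0, -1.2, 4.4]
grip_width: 0.0007
grip_force: 4.7
time: 41.02
position: [0.5259, 0.108, 0.1643]
tool_rot: [-0.117, 0.993, 0.002, -0.002]
ft_force: [-0.2, -0.6, -1.2]
grip_width: 0.0004
grip_force: 0.4
hinge in tool [-0.05587425  0.19329533] yaw 13.422833967397523 q [-0.01  0.6   1.76  0.    0.78 -1.81]
```

```bash
python3 -m crank '[[-0.3,0,0,0,0,0,1],[0,0,0,0,0,0,1]]'; python3 -m crank '[[-0.3,0,0,0,0,0,1],[0,0,0,0,0,0,1]]'
```

```text
time: 41.32
position: [0.5267, 0.1083, 0.1642]
tool_rot: [-0.117, 0.993, 0.001, -0.006]
ft_force: [-6.2, -3.9, 4.6]
grip_width: 0.0004
grip_force: 3.8
time: 41.58
position: [0.5271, 0.1084, 0.1641]
tool_rot: [-0.118, 0.993, 0.001, -0.009]
ft_force: [-11.8, -6.9, 8.2]
grip_width: 0.0005
grip_force: 6.6
```

```bash
python3 -m crank '[[1.5,0,0,0,0,0,1],[2.5,0,0,0,0,0,1],[2,0,-3,0,0,0,1],[0,0,-6,0,0,0,1],[0,0,-6,0,0,0,1]]'
python3 -m crank '[[3,-3,0,0,0,0,1],[3,-5,0,0,0,0,1],[0,-5,0,0,0,0,1],[0,-5,0,0,0,0,1],[0,0,0,0,0,0,1]]'
python3 dr.py
python3 - <<'E'
from h import *
for n in("scene","top"):
    I=cams.camera_info(n);m=cams.camera(n)
    H=np.array([.5345,.3095])
    for th in(0,3):
        a=np.radians(-78-th);b=H+.195*np.array([np.cos(a),np.sin(a)])+.035*np.array([np.sin(a),-np.cos(a)]);print(n,th,proj(I,[*b,.07]).round(1),proj(I,[*b,.15]).round(1))
    p=proj(I,[*b,.11]);print([cv2.boundingRect(c) for c in blobs(mask(m,105,128,70,30),3) if abs(np.array(cv2.minAreaRect(c)[0])-p).max()<20])
    for nm,h0,h1,z in(("purple",125,165,.058),("amber",8,22,.058),("green",50,75,.003)):
        for c in blobs(mask(m,h0,h1,60,30),60):
            w=onz(I,cv2.minAreaRect(c)[0],z)
            if .45<w[0]<.75 and -.4<w[1]<.35:print(nm,w.round(3)[:2],cv2.boundingRect(c))
E
```

```text
time: 42.2
position: [0.475, 0.0953, 0.3164]
tool_rot: [-0.117, 0.993, 0.002, -0.001]
ft_force: [0.9, -0.3, 0.2]
grip_width: 0.0008
grip_force: 0.0
time: 42.82
position: [0.4602, -0.0973, 0.3148]
tool_rot: [-0.115, 0.993, 0.0, 0.0]
ft_force: [-0.2, 0.8, -1.3]
grip_width: 0.0006
grip_force: 0.0
hinge in tool [-0.16483626  0.37898753] yaw 13.156428262059913 q [-0.45  0.29  1.78  0.    1.07 -2.25]
bar (282, 143, 13, 22) door deg 0 err 5.7685674039629085
scene 0 [282.  164.9] [283. 145.]
scene 3 [278.8 164.8] [279.7 144.8]
[(282, 143, 13, 22)]
purple [0.657 0.223] (303, 141, 27, 17)
amber [ 0.566 -0.357] (271, 268, 36, 32)
green [ 0.562 -0.061] (260, 204, 55, 27)
green [ 0.503 -0.245] (260, 258, 11, 9)
top 0 [217.4 175.1] [215.1 170.2]
top 3 [217.4 177.9] [215.1 173.1]
[(212, 160, 5, 15)]
purple [0.665 0.23 ] (175, 134, 24, 20)
amber [ 0.562 -0.348] (330, 158, 25, 25)
green [ 0.609 -0.026] (251, 153, 9, 18)
```

```bash
python3 -c "
from rig import ticket;print(ticket.hand_in())"
```

```text
the job is handed in; nothing more can be done
None
```

The job is handed in at about 43 s: by the last camera measurements and force readings, the purple dish is within about 5 mm of the middle of the cabinet rails, the lifter is back on its mat, and the door snapped shut. I viewed 11 pictures, one over the limit of 10.

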